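# Fill the tealight tube and lock its bayonet cap

### The job

Put the tealights away: drop every tealight that is lying on the worktop flat into the clear tube, then top it up with lights from the chest's drawer until the top of the stack is level with the red mark (four lights in all, the rest stay in the drawer). Then set the cap over the tube with its bar along the white ticks and twist it a quarter turn clockwise until it clicks locked with the bar over the red dots, and leave the drawer pushed shut and the other things on the worktop where they are.

Things in the scene. Friction and masses are not known exactly. Their poses are not given: they have to be found in the camera images.
- tube: upright clear tube for tealights (inside diameter 42 mm, outside 49 mm, starts empty) in the middle of a dark wooden foot 92 x 92 x 12 mm fixed to the worktop. Origin at the centre of the foot's underside, z up; inner floor at z = 12 mm, open mouth at z = 114 mm. Outside, two red bayonet lugs along tube +y and -y reach 29 mm from the axis, z = 103 to 108 mm, 40 degrees wide.
- tube_mouth (a point): centre of the tube's open mouth, 114 mm above the worktop. The cap's plate comes to rest on it.
- tube_mark (a point): on the tube's axis at the height of the red band round the tube, the fill mark, 92 mm above the worktop: where the top of a stack of exactly four tealights comes
- tube_open_tick (a point): white tick on the foot, 36 mm from the axis along tube +x (another opposite, along -x). With the cap's bar pointing along these ticks, within about 40 degrees and either way round, the cap goes fully down over the tube: its origin is then 96 mm above the worktop. On a wrong heading it stays on the lugs, at 108 mm.
- tube_lock_dot (a point): red dot on the foot, 38 mm from the axis along tube +y (another opposite). From the ticks the seated cap is turned a quarter turn clockwise seen from above, until its bar points along the dots. From about half way two sprung brass ridges rub; at the end it snaps past them (0.2 to 0.3 N m) and meets a stop 2 to 3 degrees on. It is blocked the other way.
- cap: white bayonet cap, 69 mm diameter, about 90 g, standing upright on the worktop, with a red grip bar across its top. Origin at the centre of its underside, z up; skirt of inner diameter 63 mm and 18 mm deep, top plate z = 18 to 22 mm; bar z = 22 to 44 mm, 60 mm long along cap x, 14 mm thick along cap y. Two inward lugs at the skirt's lower edge lie under the bar's ends.
- cap_grip (a point): middle of the cap's red grip bar, 34 mm above the cap's underside
- chest: low wooden candle chest fixed to the worktop, 170 mm deep (x) x 250 mm wide (y) x 70 mm tall, one drawer with a blue front that faces chest -x (towards the robot). Origin at the centre of the underside, z up. The drawer's inner floor is 22 mm above the worktop, its side walls end 48 mm and its front 58 mm above the worktop; inside it is 125 mm long (x) and 208 mm wide (y).
- chest_drawer0 (a joint): how far the drawer is out, m: 0 shut, about 0.11 fully open; it slides along chest -x, friction about 1 N, and stays where it is left. It starts shut.
- chest_drawer0_handle (a point): middle of the drawer's steel bar handle: a round bar 11 mm thick and 100 mm long, along chest y, its axis 35 mm in front of the drawer front (about 30 mm clear gap behind it) and 39 mm above the worktop; it moves with the drawer
- drawer_light0: tealight in a round metal cup, 38 mm diameter, 20 mm tall, flat-rimmed (the wick stays below the rim), 20 g; origin at the centre of its underside, z up. Lights stack rim on underside, 20 mm each. One of the three in the chest's drawer, in a row across it; they ride on the drawer's floor.
- drawer_light1: tealight in a round metal cup, 38 mm diameter, 20 mm tall, flat-rimmed (the wick stays below the rim), 20 g; origin at the centre of its underside, z up. Lights stack rim on underside, 20 mm each. One of the three in the chest's drawer, in a row across it; they ride on the drawer's floor.
- drawer_light2: tealight in a round metal cup, 38 mm diameter, 20 mm tall, flat-rimmed (the wick stays below the rim), 20 g; origin at the centre of its underside, z up. Lights stack rim on underside, 20 mm each. One of the three in the chest's drawer, in a row across it; they ride on the drawer's floor.
- stray_light0: tealight in a round metal cup, 38 mm diameter, 20 mm tall, flat-rimmed (the wick stays below the rim), 20 g; origin at the centre of its underside, z up. Lights stack rim on underside, 20 mm each. One of the lights left out on the worktop (one to three are there; None if absent).
- stray_light1: tealight in a round metal cup, 38 mm diameter, 20 mm tall, flat-rimmed (the wick stays below the rim), 20 g; origin at the centre of its underside, z up. Lights stack rim on underside, 20 mm each. One of the lights left out on the worktop (one to three are there; None if absent).
- stray_light2: tealight in a round metal cup, 38 mm diameter, 20 mm tall, flat-rimmed (the wick stays below the rim), 20 g; origin at the centre of its underside, z up. Lights stack rim on underside, 20 mm each. One of the lights left out on the worktop (one to three are there; None if absent).
- garlic: bystander, garlic bulb, about 50 mm across; leave it where it is. Origin under its centre.
- lemon: bystander, lemon, 83 x 58 mm; leave it where it is. Origin under its centre.
- keys: bystander, flat bunch of keys, 84 x 118 x 8 mm; leave it where it is. Origin under its centre.
- sardines: bystander, flat tin, 63 x 105 x 24 mm; leave it where it is. Origin under its centre.
- salt_shaker: bystander, glass salt shaker, 44 mm across, 90 mm tall; leave it where it is. Origin under its centre.
There are look-alikes about, which are no part of the job. Leave any purple look-alike of the cap alone.

How it is judged:
On the way, in this order (a step that is already met when the one before it is completed fails the run):
1. the drawer has been pulled open (more than 60 mm) (value of joint chest_drawer0 above 0.06 m), for 0.2 s.
2. the tube is filled to the mark: four lights, all those from the worktop among them (((horizontal distance between stray_light0 and tube below 0.01 m and z of stray_light0 in the frame of tube between 0.067 and 0.079 m and angle between stray_light0's own z axis and vertical below 0.15 rad) or (horizontal distance between stray_light1 and tube below 0.01 m and z of stray_light1 in the frame of tube between 0.067 and 0.079 m and angle between stray_light1's own z axis and vertical below 0.15 rad) or (horizontal distance between stray_light2 and tube below 0.01 m and z of stray_light2 in the frame of tube between 0.067 and 0.079 m and angle between stray_light2's own z axis and vertical below 0.15 rad) or (horizontal distance between drawer_light0 and tube below 0.01 m and z of drawer_light0 in the frame of tube between 0.067 and 0.079 m and angle between drawer_light0's own z axis and vertical below 0.15 rad) or (horizontal distance between drawer_light1 and tube below 0.01 m and z of drawer_light1 in the frame of tube between 0.067 and 0.079 m and angle between drawer_light1's own z axis and vertical below 0.15 rad) or (horizontal distance between drawer_light2 and tube below 0.01 m and z of drawer_light2 in the frame of tube between 0.067 and 0.079 m and angle between drawer_light2's own z axis and vertical below 0.15 rad)) and horizontal distance between each of stray_light0, stray_light1, stray_light2 and tube below 0.01 m and z of stray_light0 in the frame of tube between 0.006 and 0.085 m and z of stray_light1 in the frame of tube between 0.006 and 0.085 m and z of stray_light2 in the frame of tube between 0.006 and 0.085 m and not (horizontal distance between stray_light0 and tube below 0.03 m and z of stray_light0 in the frame of tube above 0.085 m) and not (horizontal distance between stray_light1 and tube below 0.03 m and z of stray_light1 in the frame of tube above 0.085 m) and not (horizontal distance between stray_light2 and tube below 0.03 m and z of stray_light2 in the frame of tube above 0.085 m) and not (horizontal distance between drawer_light0 and tube below 0.03 m and z of drawer_light0 in the frame of tube above 0.085 m) and not (horizontal distance between drawer_light1 and tube below 0.03 m and z of drawer_light1 in the frame of tube above 0.085 m) and not (horizontal distance between drawer_light2 and tube below 0.03 m and z of drawer_light2 in the frame of tube above 0.085 m)), for 0.2 s.
3. the cap sits on the tube and is locked (horizontal distance between cap and tube below 0.006 m and z of cap in the frame of tube between 0.09 and 0.101 m and angle between cap's own z axis and vertical below 0.1 rad and angle between the x axis of cap and the y axis of tube, either way round below 0.13 rad), for 0.2 s.
At the end, for the whole second after the job is handed in: Exactly four lights stacked flat in the tube, every worktop light among them; the rest in the drawer, shut within 10 mm; cap seated on the mouth (origin 90 to 101 mm up, within 6 mm of the axis), its bar within 0.13 rad of the tube's y axis; all at rest (all of step 2 and all of step 3 and ((horizontal distance between drawer_light0 and tube below 0.01 m and z of drawer_light0 in the frame of tube between 0.006 and 0.085 m) or (x of drawer_light0 in the frame of chest between -0.08 and 0.08 m and y of drawer_light0 in the frame of chest between -0.12 and 0.12 m and z of drawer_light0 in the frame of chest between 0.01 and 0.05 m)) and ((horizontal distance between drawer_light1 and tube below 0.01 m and z of drawer_light1 in the frame of tube between 0.006 and 0.085 m) or (x of drawer_light1 in the frame of chest between -0.08 and 0.08 m and y of drawer_light1 in the frame of chest between -0.12 and 0.12 m and z of drawer_light1 in the frame of chest between 0.01 and 0.05 m)) and ((horizontal distance between drawer_light2 and tube below 0.01 m and z of drawer_light2 in the frame of tube between 0.006 and 0.085 m) or (x of drawer_light2 in the frame of chest between -0.08 and 0.08 m and y of drawer_light2 in the frame of chest between -0.12 and 0.12 m and z of drawer_light2 in the frame of chest between 0.01 and 0.05 m)) and value of joint chest_drawer0 below 0.01 m and linear speed of cap below 0.02 m/s); the robot touches nothing.
It fails at once if a bystander is moved more than 60 mm (distance of any of garlic, lemon, keys, sardines, salt_shaker from where it was at the start of the episode above 0.06 m).
Of stray_light0, stray_light1, stray_light2 only 1 to 3 are there at a start; the rules pass over those that are not, and their reading is None.
At some moment in a run one of cap, stray_light0, stray_light1, stray_light2 may be knocked a few centimetres aside while the robot is not near it.
It also fails if it takes over 192 s, if anything falls off the work surface, if the arm or the gripper's body presses on something with over 40 N, if the wrist force passes 120 N, or if a joint passes its speed limit or range.

### The arm

A 7-joint arm with a two-finger parallel gripper is mounted at the origin on a cart in front of the work surface, level with it; the furniture and walls round the work are solid. World frame = base frame: x ahead of the robot, y to its left, z up, the work surface at z = 0. Lengths are in m, angles in rad, forces in N, time in s.
With the tool pointing down it reaches from about 0.4 to 0.875 m from the base axis. Payload 6.5 kg.
Tool frame: the origin (TCP) lies midway between the tips of the shut fingers; the grasp point (between the pads) lies 19 mm behind it (env.grasp_offset is the distance from the TCP to the grasp point, in m); z points along the fingers, y is the line along which they close (so a half turn about z gives the same grasp; the last joint's range is limited). The gripper opens to 85 mm and grips with 20 to 120 N. Pads are 22 mm wide; open, the fingers measure 114 mm over their backs; the gripper's body (76 mm by 85 mm) begins 54 mm behind the grasp point. The pads swing forward as they close: fully open they stand 13 mm farther back than shut.
Start: joints at [1.081, 0.536, -0.004, 1.538, 0.003, 1.067, -0.071], TCP at [0.267, -0.592, 0.231] pointing down, gripper open.
Joint ranges: [-2.7, 2.7], [-0.37, 2.16], [-1.27, 1.26], [0.24, 2.4], [-1.31, 4.45], [0.19, 1.91], [-2.76, 2.76]. Speed limits (rad/s): [2.39, 2.39, 3.14, 3.14, 3.14, 3.14, 3.14].

### API

Orientations are given as a unit quaternion [x, y, z, w].
In Python, from cell import telemetry, optics, env gives the robot as it stands.
- The arm moves only by the tool apply_moves, never from a script. Its argument "plan" is a list of rows, each an object of numbers: "x", "y", "z": the shift along the world's x, y, z in units of 600 mm (1.0 is 600 mm); "yaw": the turn about the world's z in units of 180 degrees (1.0 is 180 degrees). A call has 1 to 8 rows; each row is the pose to reach, as a shift and turn from the pose commanded when the call began, turning the shorter way round; what a row does not reach only later rows make up. A row lasts 1/12 s, in which the tool goes at most 41.7 mm and 7.16 degrees, less where a joint would pass 70% of its speed; a pose out of reach is approached as far as the arm can. A call with a number of a shift or a turn outside -1 to 1 is refused whole. A call with a gripper value outside its range is refused whole. "fingers" is the opening, from 0 (shut) to 1 (fully open), set as the call begins (left out, the last holds). The fingers move at their own pace and stop on an object; the grip force is fixed at half the most. Time passes only in rows, so rows that repeat a pose let the fingers close. It gives the time, the measured TCP pose, the force, the opening and the grip force at its end, in the units of the state.
- telemetry.get_state(): the state, without advancing time (a new reading comes with each control period).
- optics.get_image(name): name is "scene" or "top"; returns a dict with "color" (400x640x3 uint8, red, green, blue), "vertical_fov" (degrees; the focal length in pixels is half the picture's height over the tangent of half this angle, whatever the lens; pixels are square), "cx", "cy" (the principal point, pixels), "k1" (the pictures are not rectified: a ray, as slopes to the right and down, at radius r is drawn at 1 + k1 r^2 times it, then the intrinsics apply), "T" (4x4, takes a point from camera to world coordinates). Camera axes: x right, y down, z forward; pixel columns grow to the right and rows downward; lengths in m; the calibration is good to about 2 mm. A picture is of the moment at which its call begins. There is no depth.
- env.hand_in(): hands the job in; it is judged then, once.
The state is a dict: "clock": time; "joints": joint angles; "joint_velocities": joint speeds; "joint_efforts": joint torques, N m; "position": TCP position; "ee_rot": TCP orientation; "force": force on the tool from outside, world axes, zero at the start; "moment": the same for the moment, N m; "gripper_width": opening from 0.0 (shut) to 1.0 (fully open); "finger_force": force on a finger pad.
Only numpy, scipy, OpenCV 4.12 (cv2) and the standard library are available. Lean on these libraries where they do the work, as an engineer would, in place of code of your own. Each camera call takes 0.05 s, during which the arm holds its last target. There are 200 camera calls.

## Working session

There is one attempt and no reset: what is moved stays moved. The work goes in short steps, Python scripts to look and compute and a tool call to move; the robot and the scene stay as the last step left them, time stands still between calls to the robot, and variables do not carry over. Pictures are saved under pics/ and viewed, at most 14 in all, crops included, and the job is handed in when it is done.

Besides the shell and the picture viewer there is one more tool, called after "Emit:" in YAML: its name, and indented under it one key for each argument. apply_moves: Moves the arm, as the interface text tells. Its arguments: {"type":"object","properties":{"plan":{"type":"array"},"fingers":{"type":"number"}},"required":["plan"]}

```bash
mkdir -p pics; ls
cat > h.py <<'E'
import numpy as np,cv2
from cell import telemetry,optics,env
def grab(n,tag):
    d=optics.get_image(n); np.save(f'pics/{tag}.npy',np.array([d],dtype=object),allow_pickle=True)
    cv2.imwrite(f'pics/{tag}.png',d['color'][:,:,::-1]); return d
def load(tag): return np.load(f'pics/{tag}.npy',allow_pickle=True)[0]
def crop(tag,u0,v0,u1,v1,s):
    c=load(tag)['color'][v0:v1,u0:u1,::-1]
    cv2.imwrite(f'pics/{tag}_c{u0}_{v0}.png',cv2.resize(c,None,fx=s,fy=s,interpolation=cv2.INTER_CUBIC))
def K(d):
    f=200/np.tan(np.radians(d['vertical_fov'])/2); return f
def p2w(d,u,v,z):
    f=K(d); x=np.array([(u-d['cx'])/f,(v-d['cy'])/f]); y=x.copy()
    for _ in range(20): y=x/(1+d['k1']*(y@y))
    T=np.array(d['T']); r=T[:3,:3]@np.array([y[0],y[1],1]); o=T[:3,3]
    return o+r*(z-o[2])/r[2]
def w2p(d,p):
    T=np.array(d['T']); q=T[:3,:3].T@(np.array(p)-T[:3,3]); y=q[:2]/q[2]
    y=y*(1+d['k1']*(y@y)); return y*K(d)+[d['cx'],d['cy']]
E
python3 - <<'E'
from h import *
a=grab('top','t0');b=grab('scene','s0')
for d in(a,b):print({k:d[k] for k in d if k!='color'})
s=telemetry.get_state();print(s,env.grasp_offset)
E
```

```text
pics
{'vertical_fov': 52.06867767841565, 'cx': 317.2756796628117, 'cy': 199.36866203064434, 'k1': 0.009025707820933258, 'T': array([[ 0.00993743, -0.9994506 ,  0.03161887,  0.47222003],
       [-0.99952863, -0.00900972,  0.02934868,  0.00710578],
       [-0.02904768, -0.03189562, -0.99906902,  1.10937   ],
       [ 0.        ,  0.        ,  0.        ,  1.        ]])}
{'vertical_fov': 48.230172079430005, 'cx': 329.8819018378267, 'cy': 202.295586683956, 'k1': 0.04334233802762497, 'T': array([[-0.86496745, -0.29529932,  0.40574577,  0.07786653],
       [-0.50161401,  0.4851629 , -0.71624042,  0.83556272],
       [ 0.01465252, -0.82305241, -0.56777639,  0.70840683],
       [ 0.        ,  0.        ,  0.        ,  1.        ]])}
{'clock': 0.1, 'joints': array([ 1.08075358,  0.53703299, -0.00443656,  1.53877823,  0.0026064 ,
        1.06730375, -0.07118748]), 'joint_velocities': array([-0.00152123, -0.00112317,  0.00135079, -0.00193122, -0.0003655 ,
       -0.00192017, -0.0010318 ]), 'joint_efforts': array([ 1.71626758e-03, -5.84568286e+01,  1.05125114e+00, -2.59776485e+01,
        1.25440490e-02,  4.59980161e-03,  5.35462362e-06]), 'position': array([ 0.26707433, -0.59197547,  0.2305364 ]), 'ee_rot': array([ 9.77619300e-01,  2.10380438e-01, -2.17301491e-04, -7.26501020e-04]), 'force': array([ 0.91049767, -0.03769434,  0.35442703]), 'moment': array([-0.00737449,  0.02675931, -0.00715368]), 'finger_force': 0.0, 'gripper_width': 1.0011246358734391} 0.0187
```

View pics/t0.png

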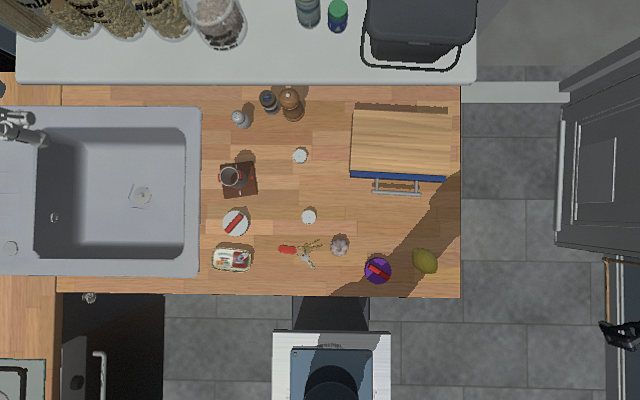

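View pics/s0.png

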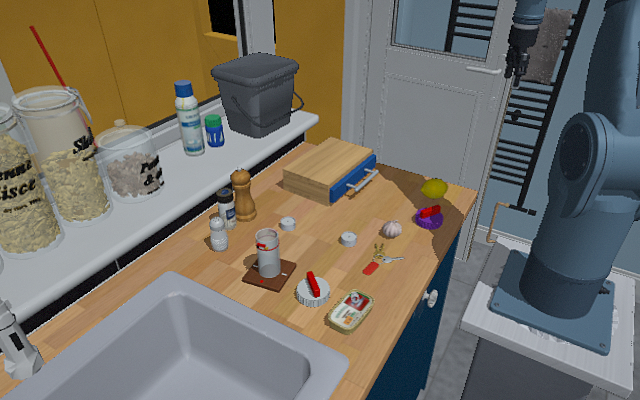

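Top view: the white tealights on the worktop are at (300,156) and (309,216). The white cap is at (236,223) and its purple look-alike at (378,270). The tube is at (237,178), the chest handle at (396,188), and the garlic (340,245) is not a light. I choose the white cap and the two white cups, and check them in a close crop.

Run:
```python
from h import *
crop('t0',200,130,340,240,5.7); crop('s0',200,190,370,340,4)
```

```text
(no output)
```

View pics/t0_c200_130.png

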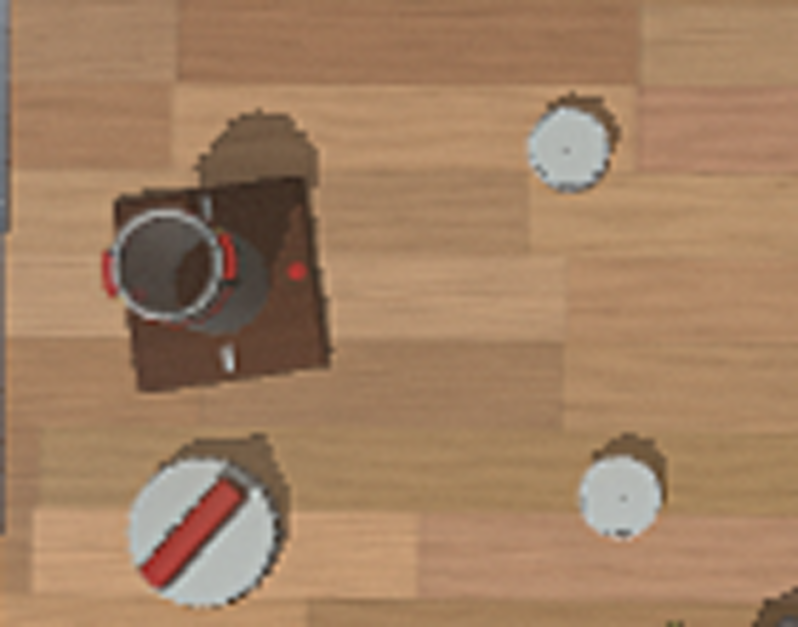

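View pics/s0_c200_190.png

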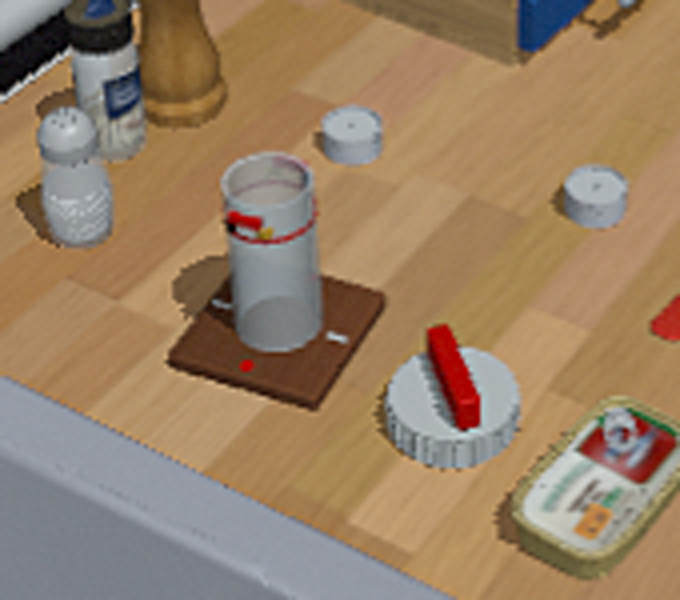

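Top crop: light tops are at (569,147) and (622,496), the tube mouth at (167,265), and the cap disc at (204,532) with bar ends (232,484) and (153,577). Scene crop: light tops are at (352,123) and (596,186), the mouth at (268,182), and the cap plate at (454,396). The white cap is confirmed.

Run:
```python
from h import *
t=load('t0');s=load('s0')
T=lambda u,v,z:p2w(t,200+(u+.5)/5.7-.5,130+(v+.5)/5.7-.5,z)[:2].round(4)
S=lambda u,v,z:p2w(s,200+(u+.5)/4-.5,190+(v+.5)/4-.5,z)[:2].round(4)
print('A',T(569,147,.02),S(352,123,.02));print('B',T(622,496,.02),S(596,186,.02))
print('mouth',T(167,265,.114),S(268,182,.114))
c=[T(*p,.012) for p in[(114,198),(305,178),(330,366),(138,390)]];print('foot',np.mean(c,0),c)
c=[S(*p,.012) for p in[(168,360),(315,408),(385,295)]];print('footS',(c[0]+c[2])/2,c)
print('ticks',T(207,208,.012),T(229,357,.012),'dot',T(297,271,.012),'S dot',S(247,366,.012),'ticks',S(222,304,.012),S(338,338,.012))
print('cap',T(204,532,.022),S(454,396,.022),'bar',T(232,484,.044),T(153,577,.044),S(466,408,.044),S(438,330,.044))
crop('t0',340,95,470,215,5); crop('s0',275,130,385,215,7)
```

```text
A [0.624  0.0881] [0.6213 0.0937]
B [0.4606 0.0615] [0.4575 0.0694]
mouth [0.5589 0.2537] [0.5555 0.2606]
foot [0.559475 0.252825] [array([0.5995, 0.3049]), array([0.6096, 0.2139]), array([0.5205, 0.2007]), array([0.5083, 0.2918])]
footS [0.5548  0.26205] [array([0.591, 0.314]), array([0.5015, 0.3023]), array([0.5186, 0.2101])]
ticks [0.595  0.2604] [0.5244 0.2488] dot [0.5654 0.217 ] S dot [0.5514 0.2958] ticks [0.5935 0.2637] [0.5215 0.2527]
cap [0.4418 0.257 ] [0.4377 0.2655] bar [0.4645 0.2394] [0.4216 0.2751] [0.4166 0.2877] [0.459  0.2472]
```

View pics/t0_c340_95.png

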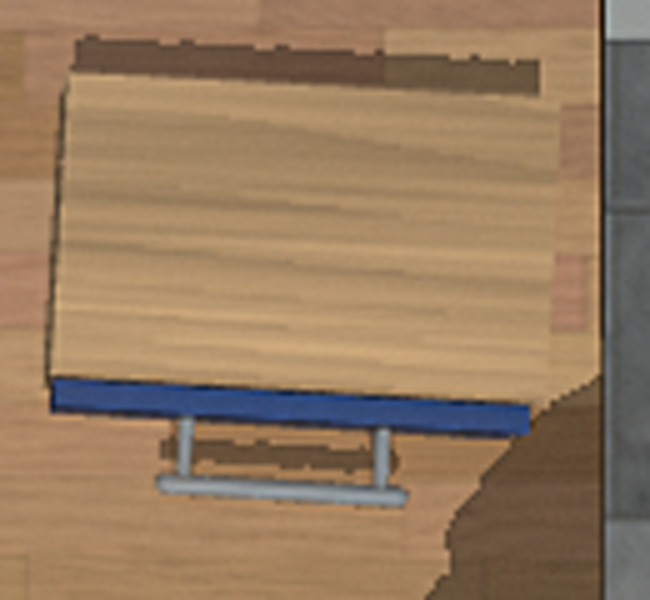

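View pics/s0_c275_130.png

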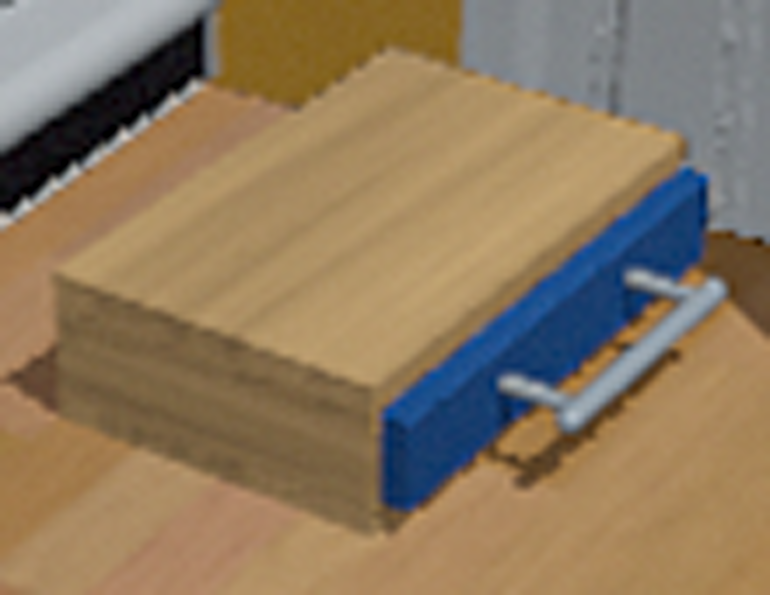

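Chest crops: the handle bar ends are at (158,484) and (407,498) in the top crop, and (570,418) and (718,290) in the scene crop. The two cameras disagree by about 8 mm, so I'll calibrate against the gripper.

Run:
```python
from h import *
t=load('t0');s=load('s0')
T=lambda u,v,z:p2w(t,340+(u+.5)/5-.5,95+(v+.5)/5-.5,z)[:2].round(4)
S=lambda u,v,z:p2w(s,275+(u+.5)/7-.5,130+(v+.5)/7-.5,z)[:2].round(4)
for z in(.039,.0445):
  a,b=T(158,484,z),T(407,498,z);print(a,b,(a+b)/2,np.degrees(np.arctan2(*(b-a)[::1])))
a,b=S(570,418,.039),S(718,290,.039);print(a,b,(a+b)/2)
print('chest top',[T(*p,.07) for p in[(72,72),(560,100),(545,405),(50,378)]])
print([S(*p,.07) for p in[(55,275),(395,50),(685,138),(375,388)]])
```

```text
[ 0.5282 -0.1019] [ 0.522  -0.2308] [ 0.5251  -0.16635] -177.2462353524626
[ 0.5279 -0.1014] [ 0.5217 -0.2296] [ 0.5248 -0.1655] -177.23122253038866
[ 0.5264 -0.101 ] [ 0.5187 -0.2216] [ 0.52255 -0.1613 ]
chest top [array([ 0.7366, -0.0538]), array([ 0.7227, -0.3002]), array([ 0.568 , -0.2928]), array([ 0.58  , -0.0438])]
[array([ 0.7312, -0.0436]), array([ 0.7161, -0.2907]), array([ 0.566, -0.283]), array([ 0.5788, -0.0376])]
```

Emit:
apply_moves:
  plan:
    - {"x": 0.21,"y": 0.36,"yaw": 0.174}
    - {"x": 0.21,"y": 0.36,"yaw": 0.174}
    - {"x": 0.21,"y": 0.36,"yaw": 0.174}
    - {"x": 0.21,"y": 0.36,"yaw": 0.174}
    - {"x": 0.21,"y": 0.36,"yaw": 0.174}
    - {"x": 0.21,"y": 0.36,"yaw": 0.174}
    - {"x": 0.21,"y": 0.36,"yaw": 0.174}
    - {"x": 0.21,"y": 0.36,"yaw": 0.174}
  fingers: 0.35

```text
$.plan[0]: bad value
```

Emit:
apply_moves:
  plan:
    - {"x": 0.218,"y": 0.355,"z": -0.17,"yaw": 0.174}
    - {"x": 0.218,"y": 0.355,"z": -0.17,"yaw": 0.174}
    - {"x": 0.218,"y": 0.355,"z": -0.17,"yaw": 0.174}
    - {"x": 0.218,"y": 0.355,"z": -0.17,"yaw": 0.174}
    - {"x": 0.218,"y": 0.355,"z": -0.17,"yaw": 0.174}
    - {"x": 0.218,"y": 0.355,"z": -0.17,"yaw": 0.174}
    - {"x": 0.218,"y": 0.355,"z": -0.17,"yaw": 0.174}
    - {"x": 0.218,"y": 0.355,"z": -0.17,"yaw": 0.174}

```text
clock: 0.77
position: [0.4004, -0.3729, 0.1272]
ee_rot: [0.883, 0.47, 0.001, -0.003]
force: [0.3, 1.0, 0.2]
gripper_width: 1.001
finger_force: 0.0
```

```bash
cat >> h.py <<'E'
def st():
    s=telemetry.get_state(); from scipy.spatial.transform import Rotation as R
    m=R.from_quat(s['ee_rot']).as_matrix(); y=m[:,1]
    print('t',round(s['clock'],2),'p',s['position'].round(4),'yhead',round(np.degrees(np.arctan2(y[1],y[0])),1),'w',round(s['gripper_width'],3),'ff',round(s['finger_force'],1),'F',s['force'].round(1),'M',s['moment'].round(2),'j7',s['joints'][6].round(2)); return s
E
python3 - <<'E'
from h import *
s=st()
t=grab('top','t1');c=grab('scene','s1')
p=s['position'];u,v=w2p(c,p);print(u,v,w2p(t,p))
a=t['color'][80:260,330:470,::-1];u,v=int(u),int(v)
b=c['color'][v-80:v+50,u-60:u+60,::-1]
A=cv2.resize(a,None,fx=2.5,fy=2.5,interpolation=2);B=cv2.resize(b,None,fx=3.6,fy=3.6,interpolation=2)
h=max(A.shape[0],B.shape[0]);A=cv2.copyMakeBorder(A,0,h-A.shape[0],0,0,0);B=cv2.copyMakeBorder(B,0,h-B.shape[0],0,0,0)
cv2.imwrite('pics/m1.png',np.hstack([A,B]));print(u-60,v-80,A.shape)
E
```

```text
t 0.77 p [ 0.4004 -0.3729  0.1272] yhead -33.9 w 1.001 ff 0.0 F [0.3 1.  0.2] M [-0.03 -0.    0.02] j7 -0.03
437.597433993025 133.5993394343601 [490.03719113 244.49835319]
377 53 (468, 350, 3)
```

View pics/m1.png

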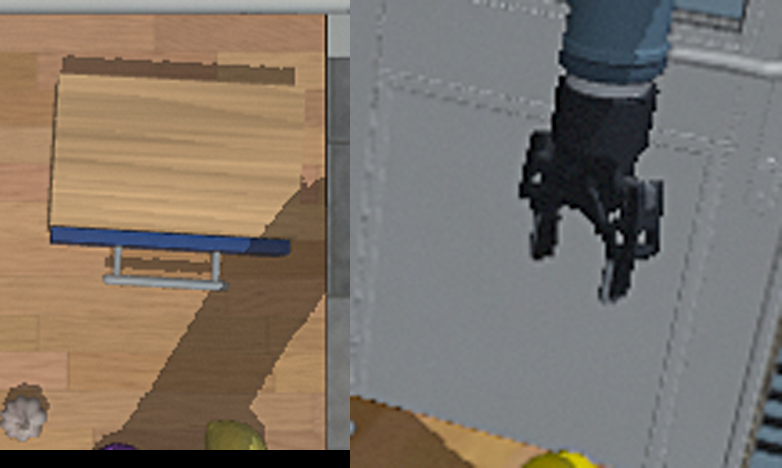

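The first call was refused because rows need every key. The arm isn't at the handle yet: the gripper shows at about (600,260) in the right panel, against the door. I'll go on to the handle.

Emit:
apply_moves:
  plan:
    - {"x": 0.21,"y": 0.36,"z": 0,"yaw": 0.174}
    - {"x": 0.21,"y": 0.36,"z": 0,"yaw": 0.174}
    - {"x": 0.21,"y": 0.36,"z": 0,"yaw": 0.174}
    - {"x": 0.21,"y": 0.36,"z": 0,"yaw": 0.174}
    - {"x": 0.21,"y": 0.36,"z": 0,"yaw": 0.174}
    - {"x": 0.21,"y": 0.36,"z": 0,"yaw": 0.174}
    - {"x": 0.21,"y": 0.36,"z": 0,"yaw": 0.174}
    - {"x": 0.21,"y": 0.36,"z": 0,"yaw": 0.174}
  fingers: 0.35

```text
clock: 1.53
position: [0.5256, -0.1623, 0.1298]
ee_rot: [0.725, 0.689, 0.001, 0.001]
force: [-0.8, -1.0, 0.3]
gripper_width: 0.346
finger_force: 0.0
```

Emit:
apply_moves:
  plan:
    - {"x": 0,"y": 0,"z": 0,"yaw": 0}
    - {"x": 0,"y": 0,"z": 0,"yaw": 0}
    - {"x": 0,"y": 0,"z": 0,"yaw": 0}
    - {"x": 0,"y": 0,"z": 0,"yaw": 0}

```text
clock: 1.87
position: [0.5235, -0.1653, 0.1293]
ee_rot: [0.727, 0.687, -0.0, 0.0]
force: [-0.3, 0.8, 0.4]
gripper_width: 0.349
finger_force: 0.0
```

Run:
```python
from h import *
s=st()
t=grab('top','t2');c=grab('scene','s2')
p=s['position'];u,v=w2p(c,p);print(u,v,w2p(t,p))
a=t['color'][130:230,350:450,::-1];u,v=int(u),int(v)
b=c['color'][v-50:v+50,u-50:u+50,::-1]
A=cv2.resize(a,None,fx=4,fy=4,interpolation=2);B=cv2.resize(b,None,fx=4,fy=4,interpolation=2)
cv2.imwrite('pics/m2.png',np.hstack([A,B]));print(u-50,v-50)
```

```text
t 1.87 p [ 0.5235 -0.1653  0.1293] yhead -3.2 w 0.349 ff 0.0 F [-0.3  0.8  0.4] M [0.02 0.01 0.01] j7 -0.04
369.3035340900162 151.0516216125321 [401.77371504 191.63816755]
319 101
```

View pics/m2.png

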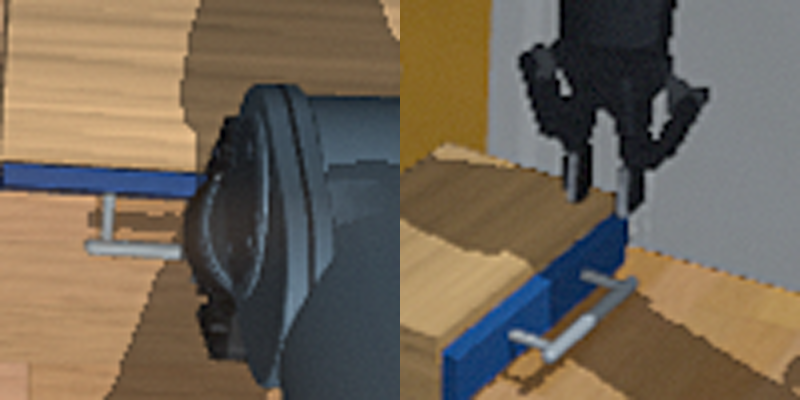

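Right panel: the fingertips are at about (602,206), lower than projected. So the scene camera is the biased one, and I'll trust the top camera. The grasp lines up with the handle; I'll go down, close and pull.

Emit:
apply_moves:
  plan:
    - {"x": 0,"y": 0,"z": -0.06,"yaw": 0}
    - {"x": 0,"y": 0,"z": -0.12,"yaw": 0}
    - {"x": 0,"y": 0,"z": -0.16,"yaw": 0}
    - {"x": 0,"y": 0,"z": -0.18,"yaw": 0}
    - {"x": 0,"y": 0,"z": -0.18,"yaw": 0}
    - {"x": 0,"y": 0,"z": -0.18,"yaw": 0}

```text
clock: 2.47
position: [0.5244, -0.1636, 0.0216]
ee_rot: [0.726, 0.688, 0.0, -0.0]
force: [0.0, -0.4, 0.9]
gripper_width: 0.35
finger_force: 0.0
```

Emit:
apply_moves:
  plan:
    - {"x": 0,"y": 0,"z": 0,"yaw": 0}
    - {"x": 0,"y": 0,"z": 0,"yaw": 0}
    - {"x": 0,"y": 0,"z": 0,"yaw": 0}
    - {"x": 0,"y": 0,"z": 0,"yaw": 0}
    - {"x": 0,"y": 0,"z": 0,"yaw": 0}
  fingers: 0.0

```text
clock: 2.88
position: [0.5256, -0.1639, 0.0231]
ee_rot: [0.726, 0.688, 0.001, 0.001]
force: [-0.8, -0.4, 7.1]
gripper_width: 0.105
finger_force: 58.7
```

Emit:
apply_moves:
  plan:
    - {"x": -0.02,"y": 0.001,"z": 0,"yaw": 0}
    - {"x": -0.05,"y": 0.003,"z": 0,"yaw": 0}
    - {"x": -0.08,"y": 0.004,"z": 0,"yaw": 0}
    - {"x": -0.11,"y": 0.006,"z": 0,"yaw": 0}
    - {"x": -0.14,"y": 0.007,"z": 0,"yaw": 0}
    - {"x": -0.165,"y": 0.008,"z": 0,"yaw": 0}
    - {"x": -0.175,"y": 0.009,"z": 0,"yaw": 0}
    - {"x": -0.175,"y": 0.009,"z": 0,"yaw": 0}

```text
clock: 3.55
position: [0.4192, -0.1584, 0.023]
ee_rot: [0.726, 0.688, 0.0, 0.001]
force: [-0.8, 1.3, 9.9]
gripper_width: 0.104
finger_force: 61.3
```

Emit:
apply_moves:
  plan:
    - {"x": 0,"y": 0,"z": 0,"yaw": 0}
    - {"x": 0,"y": 0,"z": 0,"yaw": 0}
    - {"x": 0,"y": 0,"z": 0,"yaw": 0}
    - {"x": 0,"y": 0,"z": 0.06,"yaw": 0}
    - {"x": 0,"y": 0,"z": 0.12,"yaw": 0}
    - {"x": 0,"y": 0,"z": 0.18,"yaw": 0}
    - {"x": 0,"y": 0,"z": 0.18,"yaw": 0}
  fingers: 0.33

```text
clock: 4.13
position: [0.4229, -0.1592, 0.1347]
ee_rot: [0.726, 0.688, 0.002, 0.004]
force: [1.9, -0.6, 0.0]
gripper_width: 0.331
finger_force: 0.0
```

Emit:
apply_moves:
  plan:
    - {"x": 0.0695,"y": 0.365,"z": 0,"yaw": 0}
    - {"x": 0.0695,"y": 0.365,"z": 0,"yaw": 0}
    - {"x": 0.0695,"y": 0.365,"z": 0,"yaw": 0}
    - {"x": 0.0695,"y": 0.365,"z": 0,"yaw": 0}
    - {"x": 0.0695,"y": 0.365,"z": 0,"yaw": 0}
    - {"x": 0.0695,"y": 0.365,"z": 0,"yaw": 0}
    - {"x": 0.0695,"y": 0.365,"z": 0,"yaw": 0}
    - {"x": 0.0695,"y": 0.365,"z": 0,"yaw": 0}
  fingers: 0.75

```text
clock: 4.8
position: [0.4607, 0.0616, 0.1291]
ee_rot: [0.725, 0.689, -0.0, -0.0]
force: [-0.1, -0.1, -0.2]
gripper_width: 0.756
finger_force: 0.0
```

Run:
```python
from h import *
s=st()
t=grab('top','t3');c=grab('scene','s3')
a=t['color'][90:290,200:460,::-1]
cv2.imwrite('pics/m3.png',cv2.resize(a,None,fx=3,fy=3,interpolation=2))
```

```text
t 4.8 p [0.4607 0.0616 0.1291] yhead -2.9 w 0.756 ff 0.0 F [-0.1 -0.1 -0.2] M [-0.    0.01  0.01] j7 -0.52
```

View pics/m3.png

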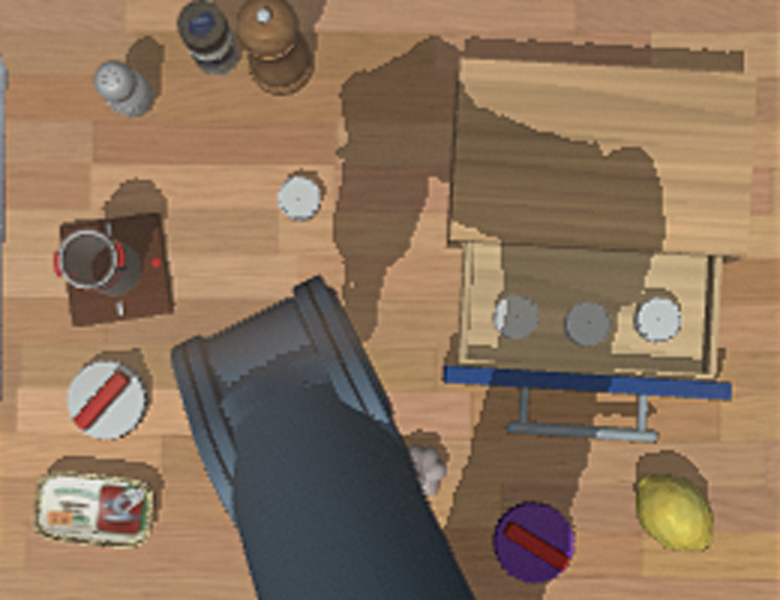

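Drawer lights are at crop (516,316), (588,324) and (659,319), stray A is unmoved at (300,198), and the cap is at (107,400). Next I squeeze light B in two directions so it ends up centred.

Emit:
apply_moves:
  plan:
    - {"x": 0,"y": 0,"z": -0.06,"yaw": 0}
    - {"x": 0,"y": 0,"z": -0.12,"yaw": 0}
    - {"x": 0,"y": 0,"z": -0.17,"yaw": 0}
    - {"x": 0,"y": 0,"z": -0.202,"yaw": 0}
    - {"x": 0,"y": 0,"z": -0.202,"yaw": 0}
    - {"x": 0,"y": 0,"z": -0.202,"yaw": 0}

```text
clock: 5.4
position: [0.46, 0.0594, 0.0077]
ee_rot: [0.726, 0.687, -0.001, -0.0]
force: [1.0, 0.6, -0.5]
gripper_width: 0.751
finger_force: 0.0
```

Emit:
apply_moves:
  plan:
    - {"x": 0,"y": 0,"z": 0,"yaw": 0}
    - {"x": 0,"y": 0,"z": 0,"yaw": 0}
    - {"x": 0,"y": 0,"z": 0,"yaw": 0}
    - {"x": 0,"y": 0,"z": 0,"yaw": 0}
    - {"x": 0,"y": 0,"z": 0,"yaw": 0}
    - {"x": 0,"y": 0,"z": 0,"yaw": 0}
  fingers: 0.3

```text
clock: 5.9
position: [0.462, 0.0606, 0.01]
ee_rot: [0.726, 0.688, 0.001, 0.001]
force: [-2.3, -0.2, 9.9]
gripper_width: 0.414
finger_force: 58.8
```

```bash
python3 -c "
from h import *
st()"
```

```text
t 5.9 p [0.462  0.0606 0.01  ] yhead -3.1 w 0.414 ff 58.8 F [-2.3 -0.2  9.9] M [-0.19  0.44 -0.04] j7 -0.67
```

Emit:
apply_moves:
  plan:
    - {"x": 0,"y": 0,"z": 0,"yaw": 0}
    - {"x": 0,"y": 0,"z": 0,"yaw": 0}
    - {"x": 0,"y": 0,"z": 0,"yaw": 0.04}
    - {"x": 0,"y": 0,"z": 0,"yaw": 0.08}
    - {"x": 0,"y": 0,"z": 0,"yaw": 0.12}
    - {"x": 0,"y": 0,"z": 0,"yaw": 0.16}
    - {"x": 0,"y": 0,"z": 0,"yaw": 0.2}
    - {"x": 0,"y": 0,"z": 0,"yaw": 0.24}
  fingers: 0.62

```text
clock: 6.57
position: [0.4612, 0.0607, 0.0086]
ee_rot: [0.421, 0.907, 0.0, 0.001]
force: [0.2, 0.8, 0.3]
gripper_width: 0.619
finger_force: 0.0
```

Emit:
apply_moves:
  plan:
    - {"x": 0,"y": 0,"z": 0,"yaw": 0.04}
    - {"x": 0,"y": 0,"z": 0,"yaw": 0.08}
    - {"x": 0,"y": 0,"z": 0,"yaw": 0.12}
    - {"x": 0,"y": 0,"z": 0,"yaw": 0.16}
    - {"x": 0,"y": 0,"z": 0,"yaw": 0.2}
    - {"x": 0,"y": 0,"z": 0,"yaw": 0.24}
    - {"x": 0,"y": 0,"z": 0,"yaw": 0.26}
    - {"x": 0,"y": 0,"z": 0,"yaw": 0.26}

```text
clock: 7.23
position: [0.4611, 0.0606, 0.0084]
ee_rot: [0.028, 1.0, 0.0, 0.0]
force: [-0.0, -0.3, -0.5]
gripper_width: 0.622
finger_force: 0.0
```

Emit:
apply_moves:
  plan:
    - {"x": 0,"y": 0,"z": 0,"yaw": 0}
    - {"x": 0,"y": 0,"z": 0,"yaw": 0}
    - {"x": 0,"y": 0,"z": 0,"yaw": 0}
    - {"x": 0,"y": 0,"z": 0,"yaw": 0}
    - {"x": 0,"y": 0,"z": 0,"yaw": 0}
    - {"x": 0,"y": 0,"z": 0,"yaw": 0}
  fingers: 0.3

```text
clock: 7.73
position: [0.461, 0.0607, 0.0088]
ee_rot: [0.03, 1.0, -0.001, 0.0]
force: [-2.8, -2.1, 8.3]
gripper_width: 0.412
finger_force: 58.9
```

Emit:
apply_moves:
  plan:
    - {"x": 0,"y": 0,"z": 0.05,"yaw": 0}
    - {"x": 0,"y": 0,"z": 0.1,"yaw": 0}
    - {"x": 0,"y": 0,"z": 0.15,"yaw": 0}
    - {"x": 0,"y": 0,"z": 0.2,"yaw": 0}
    - {"x": 0,"y": 0,"z": 0.24,"yaw": 0}
    - {"x": 0,"y": 0,"z": 0.24,"yaw": 0}
    - {"x": 0,"y": 0,"z": 0.24,"yaw": 0}

```text
clock: 8.32
position: [0.4617, 0.0608, 0.1532]
ee_rot: [0.03, 1.0, -0.0, 0.002]
force: [-0.2, -0.4, -0.7]
gripper_width: 0.417
finger_force: 60.1
```

Run:
```python
from h import *
s=st()
c=grab('scene','s4')
u,v=w2p(c,s['position']).astype(int);print(u-60,v-60)
cv2.imwrite('pics/m4.png',cv2.resize(c['color'][v-60:v+40,u-60:u+60,::-1],None,fx=5,fy=5,interpolation=2))
```

```text
t 8.32 p [0.4617 0.0608 0.1532] yhead 86.6 w 0.417 ff 60.1 F [-0.2 -0.4 -0.7] M [-0.04  0.01  0.08] j7 0.8
291 128
```

View pics/m4.png

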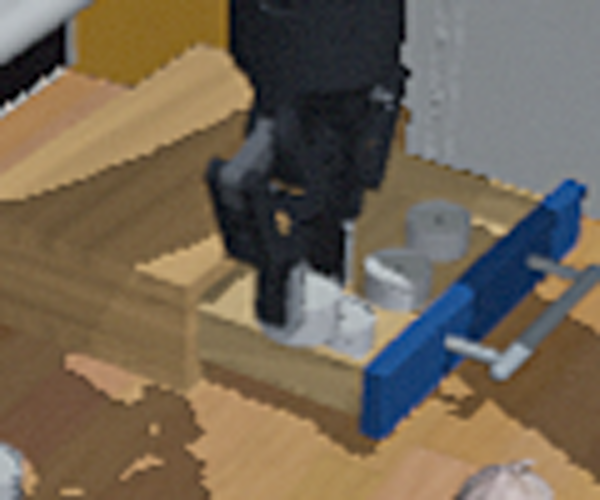

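The light is held between the pads at about (320,310). Carrying it to the tube.

Emit:
apply_moves:
  plan:
    - {"x": 0.04,"y": 0.08,"z": 0,"yaw": 0}
    - {"x": 0.08,"y": 0.14,"z": 0,"yaw": 0}
    - {"x": 0.11,"y": 0.2,"z": 0,"yaw": 0}
    - {"x": 0.14,"y": 0.26,"z": 0,"yaw": 0}
    - {"x": 0.164,"y": 0.32,"z": 0,"yaw": 0}
    - {"x": 0.164,"y": 0.32,"z": 0,"yaw": 0}
    - {"x": 0.164,"y": 0.32,"z": 0,"yaw": 0}
    - {"x": 0.164,"y": 0.32,"z": -0.035,"yaw": 0}

```text
clock: 9.03
position: [0.5601, 0.2548, 0.1324]
ee_rot: [0.028, 1.0, 0.001, 0.001]
force: [1.7, 1.3, 0.3]
gripper_width: 0.415
finger_force: 60.1
```

Emit:
apply_moves:
  plan:
    - {"x": 0,"y": 0,"z": 0,"yaw": 0}
    - {"x": 0,"y": 0,"z": 0,"yaw": 0}
    - {"x": 0,"y": 0,"z": -0.008,"yaw": 0}
    - {"x": 0,"y": 0,"z": -0.015,"yaw": 0}
    - {"x": 0,"y": 0,"z": -0.015,"yaw": 0}

```text
clock: 9.45
position: [0.5595, 0.2524, 0.1226]
ee_rot: [0.029, 1.0, -0.0, 0.0]
force: [-0.9, -1.1, 4.3]
gripper_width: 0.409
finger_force: 60.7
```

```bash
python3 -c "
from h import *
st()"
```

```text
t 9.45 p [0.5595 0.2524 0.1226] yhead 86.7 w 0.409 ff 60.7 F [-0.9 -1.1  4.3] M [-0.34  0.13 -0.05] j7 0.53
```

Emit:
apply_moves:
  plan:
    - {"x": 0,"y": 0,"z": 0.005,"yaw": 0}
    - {"x": -0.001,"y": 0.0035,"z": 0.005,"yaw": 0}
    - {"x": -0.001,"y": 0.0035,"z": 0.005,"yaw": 0}
    - {"x": -0.001,"y": 0.0035,"z": 0,"yaw": 0}
    - {"x": -0.001,"y": 0.0035,"z": -0.004,"yaw": 0}
    - {"x": -0.001,"y": 0.0035,"z": -0.004,"yaw": 0}
    - {"x": -0.001,"y": 0.0035,"z": -0.004,"yaw": 0}

```text
clock: 10.03
position: [0.5584, 0.2548, 0.1193]
ee_rot: [0.029, 1.0, -0.0, -0.0]
force: [-0.1, 0.5, 0.4]
gripper_width: 0.415
finger_force: 60.2
```

Run:
```python
from h import *
s=st()
c=grab('scene','s5')
u,v=w2p(c,s['position']).astype(int);print(u-50,v-50)
cv2.imwrite('pics/m5.png',cv2.resize(c['color'][v-50:v+50,u-50:u+50,::-1],None,fx=6,fy=6,interpolation=2))
```

```text
t 10.03 p [0.5584 0.2548 0.1193] yhead 86.7 w 0.415 ff 60.2 F [-0.1  0.5  0.4] M [ 0.   -0.04  0.01] j7 0.52
216 181
```

It dropped in with no contact force. Lowering a little more, then releasing.

Emit:
apply_moves:
  plan:
    - {"x": 0,"y": 0,"z": -0.004,"yaw": 0}
    - {"x": 0,"y": 0,"z": -0.007,"yaw": 0}
    - {"x": 0,"y": 0,"z": -0.007,"yaw": 0}
    - {"x": 0,"y": 0,"z": -0.007,"yaw": 0}

```text
clock: 10.42
position: [0.5585, 0.2549, 0.1153]
ee_rot: [0.029, 1.0, -0.0, -0.0]
force: [-0.7, 0.2, 0.0]
gripper_width: 0.417
finger_force: 60.2
```

Emit:
apply_moves:
  plan:
    - {"x": 0,"y": 0,"z": 0,"yaw": 0}
    - {"x": 0,"y": 0,"z": 0,"yaw": 0}
    - {"x": 0,"y": 0,"z": 0,"yaw": 0}
    - {"x": 0,"y": 0,"z": 0,"yaw": 0}
    - {"x": 0,"y": 0,"z": 0.05,"yaw": 0}
    - {"x": 0,"y": 0,"z": 0.07,"yaw": 0}
    - {"x": 0,"y": 0,"z": 0.07,"yaw": 0}
  fingers: 0.65

```text
clock: 11.0
position: [0.5604, 0.2566, 0.1609]
ee_rot: [0.029, 1.0, 0.002, 0.003]
force: [0.5, 0.6, 0.7]
gripper_width: 0.65
finger_force: 0.0
```

Run:
```python
from h import *
s=st()
```

```text
t 11.0 p [0.5604 0.2566 0.1609] yhead 86.7 w 0.65 ff 0.0 F [0.5 0.6 0.7] M [ 0.04 -0.03 -0.01] j7 0.55
```

Emit:
apply_moves:
  plan:
    - {"x": 0.03,"y": -0.06,"z": 0,"yaw": 0}
    - {"x": 0.06,"y": -0.12,"z": 0,"yaw": 0}
    - {"x": 0.09,"y": -0.18,"z": 0,"yaw": 0}
    - {"x": 0.109,"y": -0.24,"z": 0,"yaw": 0}
    - {"x": 0.109,"y": -0.279,"z": 0,"yaw": 0}
    - {"x": 0.109,"y": -0.279,"z": 0,"yaw": 0}
    - {"x": 0.109,"y": -0.279,"z": -0.05,"yaw": 0}
    - {"x": 0.109,"y": -0.279,"z": -0.1,"yaw": 0}
  fingers: 0.75

```text
clock: 11.67
position: [0.6255, 0.0878, 0.0982]
ee_rot: [0.029, 1.0, 0.001, 0.002]
force: [-0.4, 0.3, -0.4]
gripper_width: 0.747
finger_force: 0.0
```

Emit:
apply_moves:
  plan:
    - {"x": 0,"y": 0,"z": -0.05,"yaw": 0}
    - {"x": 0,"y": 0,"z": -0.1,"yaw": 0}
    - {"x": 0,"y": 0,"z": -0.13,"yaw": 0}
    - {"x": 0,"y": 0,"z": -0.149,"yaw": 0}
    - {"x": 0,"y": 0,"z": -0.149,"yaw": 0}
    - {"x": 0,"y": 0,"z": -0.149,"yaw": 0}

```text
clock: 12.17
position: [0.624, 0.0882, 0.0083]
ee_rot: [0.029, 1.0, 0.0, -0.0]
force: [1.0, 0.2, 0.5]
gripper_width: 0.752
finger_force: 0.0
```

Emit:
apply_moves:
  plan:
    - {"x": 0,"y": 0,"z": 0,"yaw": 0}
    - {"x": 0,"y": 0,"z": 0,"yaw": 0}
    - {"x": 0,"y": 0,"z": 0,"yaw": 0}
    - {"x": 0,"y": 0,"z": 0,"yaw": 0}
    - {"x": 0,"y": 0,"z": 0,"yaw": 0}
    - {"x": 0,"y": 0,"z": 0,"yaw": 0}
  fingers: 0.3

```text
clock: 12.67
position: [0.6253, 0.088, 0.0102]
ee_rot: [0.029, 1.0, 0.0, 0.001]
force: [-1.0, -0.8, 5.7]
gripper_width: 0.409
finger_force: 59.1
```

Emit:
apply_moves:
  plan:
    - {"x": 0,"y": 0,"z": 0,"yaw": 0}
    - {"x": 0,"y": 0,"z": 0,"yaw": 0}
    - {"x": 0,"y": 0,"z": 0,"yaw": -0.04}
    - {"x": 0,"y": 0,"z": 0,"yaw": -0.08}
    - {"x": 0,"y": 0,"z": 0,"yaw": -0.12}
    - {"x": 0,"y": 0,"z": 0,"yaw": -0.16}
    - {"x": 0,"y": 0,"z": 0,"yaw": -0.2}
    - {"x": 0,"y": 0,"z": 0,"yaw": -0.24}
  fingers: 0.62

```text
clock: 13.33
position: [0.6241, 0.0876, 0.0083]
ee_rot: [0.396, 0.918, 0.0, 0.0]
force: [-0.2, 0.8, 0.5]
gripper_width: 0.62
finger_force: 0.0
```

Emit:
apply_moves:
  plan:
    - {"x": 0,"y": 0,"z": 0,"yaw": -0.04}
    - {"x": 0,"y": 0,"z": 0,"yaw": -0.08}
    - {"x": 0,"y": 0,"z": 0,"yaw": -0.12}
    - {"x": 0,"y": 0,"z": 0,"yaw": -0.16}
    - {"x": 0,"y": 0,"z": 0,"yaw": -0.2}
    - {"x": 0,"y": 0,"z": 0,"yaw": -0.24}
    - {"x": 0,"y": 0,"z": 0,"yaw": -0.26}
    - {"x": 0,"y": 0,"z": 0,"yaw": -0.26}

```text
clock: 14.0
position: [0.6241, 0.0879, 0.0084]
ee_rot: [0.726, 0.687, 0.0, 0.0]
force: [-0.8, -0.1, 1.0]
gripper_width: 0.619
finger_force: 0.0
```

Emit:
apply_moves:
  plan:
    - {"x": 0,"y": 0,"z": 0,"yaw": 0}
    - {"x": 0,"y": 0,"z": 0,"yaw": 0}
    - {"x": 0,"y": 0,"z": 0,"yaw": 0}
    - {"x": 0,"y": 0,"z": 0,"yaw": 0}
    - {"x": 0,"y": 0,"z": 0,"yaw": 0}
    - {"x": 0,"y": 0,"z": 0,"yaw": 0}
  fingers: 0.3

```text
clock: 14.5
position: [0.6243, 0.0877, 0.0087]
ee_rot: [0.725, 0.688, 0.0, 0.0]
force: [-1.1, -1.2, 6.0]
gripper_width: 0.411
finger_force: 59.5
```

Emit:
apply_moves:
  plan:
    - {"x": 0,"y": 0,"z": 0.05,"yaw": 0}
    - {"x": 0,"y": 0,"z": 0.1,"yaw": 0}
    - {"x": 0,"y": 0,"z": 0.15,"yaw": 0}
    - {"x": 0,"y": 0,"z": 0.2,"yaw": 0}
    - {"x": 0,"y": 0,"z": 0.24,"yaw": 0}
    - {"x": 0,"y": 0,"z": 0.24,"yaw": 0}
    - {"x": 0,"y": 0,"z": 0.24,"yaw": 0}

```text
clock: 15.08
position: [0.6249, 0.0876, 0.1535]
ee_rot: [0.726, 0.688, 0.001, 0.001]
force: [-0.9, 0.3, -0.7]
gripper_width: 0.416
finger_force: 59.9
```

Run:
```python
from h import *
s=st()
```

```text
t 15.08 p [0.6249 0.0876 0.1535] yhead -3.0 w 0.416 ff 59.9 F [-0.9  0.3 -0.7] M [-0.02  0.05  0.01] j7 -0.51
```

Emit:
apply_moves:
  plan:
    - {"x": -0.03,"y": 0.06,"z": 0,"yaw": 0}
    - {"x": -0.06,"y": 0.12,"z": 0,"yaw": 0}
    - {"x": -0.09,"y": 0.18,"z": 0,"yaw": 0}
    - {"x": -0.109,"y": 0.24,"z": 0,"yaw": 0}
    - {"x": -0.109,"y": 0.279,"z": 0,"yaw": 0}
    - {"x": -0.109,"y": 0.279,"z": 0,"yaw": 0}
    - {"x": -0.109,"y": 0.279,"z": 0,"yaw": 0}
    - {"x": -0.109,"y": 0.279,"z": -0.035,"yaw": 0}

```text
clock: 15.75
position: [0.5608, 0.255, 0.1329]
ee_rot: [0.726, 0.688, 0.002, 0.001]
force: [0.9, 0.3, -0.7]
gripper_width: 0.409
finger_force: 59.9
```

Emit:
apply_moves:
  plan:
    - {"x": 0,"y": 0,"z": 0,"yaw": 0}
    - {"x": 0,"y": 0,"z": 0,"yaw": 0}
    - {"x": 0,"y": 0,"z": -0.01,"yaw": 0}
    - {"x": 0,"y": 0,"z": -0.019,"yaw": 0}
    - {"x": 0,"y": 0,"z": -0.019,"yaw": 0}
    - {"x": 0,"y": 0,"z": -0.019,"yaw": 0}

```text
clock: 16.25
position: [0.5585, 0.2547, 0.1196]
ee_rot: [0.726, 0.688, -0.0, -0.0]
force: [-0.3, -0.6, 0.8]
gripper_width: 0.414
finger_force: 59.9
```

Run:
```python
from h import *
s=st()
```

```text
t 16.25 p [0.5585 0.2547 0.1196] yhead -3.1 w 0.414 ff 59.9 F [-0.3 -0.6  0.8] M [ 0.01 -0.02  0.02] j7 -0.83
```

Emit:
apply_moves:
  plan:
    - {"x": 0,"y": 0,"z": -0.004,"yaw": 0}
    - {"x": 0,"y": 0,"z": -0.007,"yaw": 0}
    - {"x": 0,"y": 0,"z": -0.007,"yaw": 0}
    - {"x": 0,"y": 0,"z": -0.007,"yaw": 0}

```text
clock: 16.58
position: [0.5586, 0.255, 0.1155]
ee_rot: [0.726, 0.688, -0.0, 0.0]
force: [-0.5, 0.5, 0.1]
gripper_width: 0.41
finger_force: 59.9
```

Emit:
apply_moves:
  plan:
    - {"x": 0,"y": 0,"z": 0,"yaw": 0}
    - {"x": 0,"y": 0,"z": 0,"yaw": 0}
    - {"x": 0,"y": 0,"z": 0,"yaw": 0}
    - {"x": 0,"y": 0,"z": 0,"yaw": 0}
    - {"x": 0,"y": 0,"z": 0.05,"yaw": 0}
    - {"x": 0,"y": 0,"z": 0.07,"yaw": 0}
    - {"x": 0,"y": 0,"z": 0.07,"yaw": 0}
  fingers: 0.65

```text
clock: 17.17
position: [0.5608, 0.2565, 0.161]
ee_rot: [0.726, 0.688, 0.003, 0.001]
force: [0.7, 0.2, 0.0]
gripper_width: 0.65
finger_force: 0.0
```

Run:
```python
from h import *
s=st(); t=load('t3')
T=lambda u,v,z:p2w(t,200+(u+.5)/3-.5,90+(v+.5)/3-.5,z)[:2].round(4)
for p in[(516,316),(588,324),(659,319)]:print(T(*p,.042))
print('front in',T(465,360,.048),T(715,374,.048),'lid edge',T(450,243,.07),T(735,257,.07),'handle',T(583,434,.044))
c=grab('scene','s6')
cv2.imwrite('pics/m6.png',cv2.resize(c['color'][100:300,220:410,::-1],None,fx=3,fy=3,interpolation=2))
```

```text
t 17.17 p [0.5608 0.2565 0.161 ] yhead -3.1 w 0.65 ff 0.0 F [0.7 0.2 0. ] M [ 0.05 -0.03 -0.03] j7 -0.81
[ 0.5186 -0.1029]
[ 0.5123 -0.1649]
[ 0.5171 -0.2259]
front in [ 0.48   -0.0587] [ 0.4702 -0.2722] lid edge [ 0.5788 -0.044 ] [ 0.5686 -0.283 ] handle [ 0.4174 -0.1607]
```

View pics/m6.png

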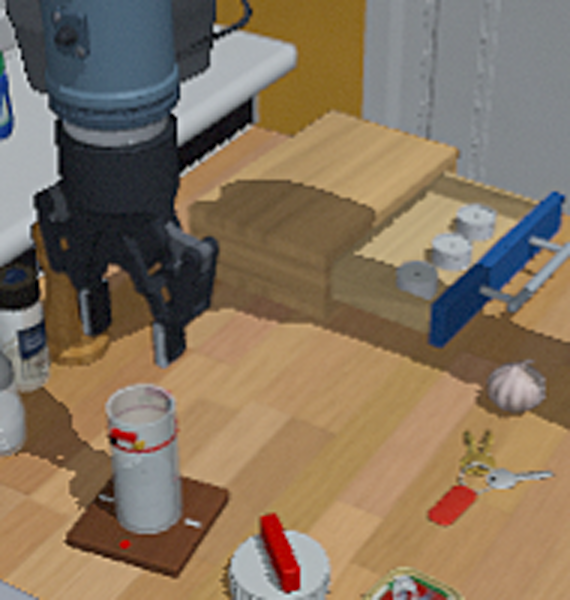

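Two lights are in the tube at crop (145,460), and the drawer lights stand at (417,275), (452,250) and (475,222). Next is the drawer light nearest the tube.

Emit:
apply_moves:
  plan:
    - {"x": -0.01,"y": -0.06,"z": 0,"yaw": 0.035}
    - {"x": -0.01,"y": -0.12,"z": 0,"yaw": 0.07}
    - {"x": -0.02,"y": -0.18,"z": 0,"yaw": 0.1}
    - {"x": -0.02,"y": -0.24,"z": 0,"yaw": 0.14}
    - {"x": -0.03,"y": -0.27,"z": 0,"yaw": 0.175}
    - {"x": -0.03,"y": -0.29,"z": 0,"yaw": 0.21}
    - {"x": -0.034,"y": -0.3,"z": 0,"yaw": 0.25}
    - {"x": -0.034,"y": -0.3,"z": 0,"yaw": 0.25}
  fingers: 0.53

```text
clock: 17.88
position: [0.5375, 0.0725, 0.1564]
ee_rot: [0.407, 0.914, -0.001, -0.001]
force: [-0.3, 0.3, 0.1]
gripper_width: 0.527
finger_force: 0.0
```

Emit:
apply_moves:
  plan:
    - {"x": -0.01,"y": -0.06,"z": 0,"yaw": 0.035}
    - {"x": -0.01,"y": -0.12,"z": 0,"yaw": 0.07}
    - {"x": -0.02,"y": -0.18,"z": 0,"yaw": 0.1}
    - {"x": -0.02,"y": -0.24,"z": 0,"yaw": 0.14}
    - {"x": -0.033,"y": -0.27,"z": 0,"yaw": 0.175}
    - {"x": -0.033,"y": -0.296,"z": 0,"yaw": 0.21}
    - {"x": -0.033,"y": -0.296,"z": 0,"yaw": 0.25}
    - {"x": -0.033,"y": -0.296,"z": 0,"yaw": 0.25}

```text
clock: 18.55
position: [0.5182, -0.1031, 0.1568]
ee_rot: [0.027, 1.0, 0.0, -0.0]
force: [0.4, 0.2, -0.4]
gripper_width: 0.528
finger_force: 0.0
```

Emit:
apply_moves:
  plan:
    - {"x": 0,"y": 0,"z": 0,"yaw": 0}
    - {"x": 0,"y": 0,"z": -0.05,"yaw": 0}
    - {"x": 0,"y": 0,"z": -0.1,"yaw": 0}
    - {"x": 0,"y": 0,"z": -0.13,"yaw": 0}
    - {"x": 0,"y": 0,"z": -0.14,"yaw": 0}
    - {"x": 0,"y": 0,"z": -0.14,"yaw": 0}
    - {"x": 0,"y": 0,"z": -0.14,"yaw": 0}

```text
clock: 19.13
position: [0.5191, -0.1016, 0.0742]
ee_rot: [0.027, 1.0, 0.0, 0.0]
force: [-1.1, -0.1, 0.5]
gripper_width: 0.527
finger_force: 0.0
```

Run:
```python
from h import *
s=st()
```

```text
t 19.13 p [ 0.5191 -0.1016  0.0742] yhead 86.9 w 0.527 ff 0.0 F [-1.1 -0.1  0.5] M [-0.04 -0.02 -0.01] j7 1.08
```

Emit:
apply_moves:
  plan:
    - {"x": 0,"y": 0,"z": -0.02,"yaw": 0}
    - {"x": 0,"y": 0,"z": -0.035,"yaw": 0}
    - {"x": 0,"y": 0,"z": -0.05,"yaw": 0}
    - {"x": 0,"y": 0,"z": -0.06,"yaw": 0}
    - {"x": 0,"y": 0,"z": -0.07,"yaw": 0}
    - {"x": 0,"y": 0,"z": -0.072,"yaw": 0}
    - {"x": 0,"y": 0,"z": -0.072,"yaw": 0}
    - {"x": 0,"y": 0,"z": -0.072,"yaw": 0}

```text
clock: 19.8
position: [0.5185, -0.1025, 0.0304]
ee_rot: [0.027, 1.0, 0.0, 0.0]
force: [0.5, -0.5, -0.1]
gripper_width: 0.529
finger_force: 0.0
```

Emit:
apply_moves:
  plan:
    - {"x": 0,"y": 0,"z": 0,"yaw": 0}
    - {"x": 0,"y": 0,"z": 0,"yaw": 0}
    - {"x": 0,"y": 0,"z": 0,"yaw": 0}
    - {"x": 0,"y": 0,"z": 0,"yaw": 0}
    - {"x": 0,"y": 0,"z": 0,"yaw": 0}
  fingers: 0.3

```text
clock: 20.22
position: [0.5192, -0.1026, 0.031]
ee_rot: [0.027, 1.0, -0.0, 0.001]
force: [0.1, -0.6, 6.5]
gripper_width: 0.412
finger_force: 59.8
```

Run:
```python
from h import *
s=st()
```

```text
t 20.22 p [ 0.5192 -0.1026  0.031 ] yhead 86.9 w 0.412 ff 59.8 F [ 0.1 -0.6  6.5] M [ 0.04  0.02 -0.06] j7 1.03
```

Emit:
apply_moves:
  plan:
    - {"x": 0,"y": 0,"z": 0.006,"yaw": 0}
    - {"x": 0.006,"y": 0,"z": 0.006,"yaw": 0}
    - {"x": 0.013,"y": 0,"z": 0.006,"yaw": 0}
    - {"x": 0.013,"y": 0,"z": 0.003,"yaw": 0}
    - {"x": 0.013,"y": 0,"z": 0,"yaw": 0}
    - {"x": 0.013,"y": 0,"z": 0,"yaw": 0}

```text
clock: 20.72
position: [0.5277, -0.1026, 0.031]
ee_rot: [0.027, 1.0, -0.0, 0.001]
force: [0.1, -0.0, 7.4]
gripper_width: 0.412
finger_force: 60.4
```

Emit:
apply_moves:
  plan:
    - {"x": 0,"y": 0,"z": 0,"yaw": 0}
    - {"x": 0,"y": 0,"z": 0,"yaw": 0}
    - {"x": 0,"y": 0,"z": 0,"yaw": -0.04}
    - {"x": 0,"y": 0,"z": 0,"yaw": -0.08}
    - {"x": 0,"y": 0,"z": 0,"yaw": -0.12}
    - {"x": 0,"y": 0,"z": 0,"yaw": -0.16}
    - {"x": 0,"y": 0,"z": 0,"yaw": -0.2}
    - {"x": 0,"y": 0,"z": 0,"yaw": -0.24}
  fingers: 0.51

```text
clock: 21.38
position: [0.5257, -0.1026, 0.0299]
ee_rot: [0.394, 0.919, -0.0, -0.0]
force: [-0.2, -0.2, 0.6]
gripper_width: 0.51
finger_force: 0.0
```

Emit:
apply_moves:
  plan:
    - {"x": 0,"y": 0,"z": 0,"yaw": -0.04}
    - {"x": 0,"y": 0,"z": 0,"yaw": -0.08}
    - {"x": 0,"y": 0,"z": 0,"yaw": -0.12}
    - {"x": 0,"y": 0,"z": 0,"yaw": -0.16}
    - {"x": 0,"y": 0,"z": 0,"yaw": -0.2}
    - {"x": 0,"y": 0,"z": 0,"yaw": -0.24}
    - {"x": 0,"y": 0,"z": 0,"yaw": -0.26}
    - {"x": 0,"y": 0,"z": 0,"yaw": -0.26}

```text
clock: 22.05
position: [0.5257, -0.1024, 0.0299]
ee_rot: [0.725, 0.689, -0.0, -0.0]
force: [0.4, -0.1, -1.3]
gripper_width: 0.509
finger_force: 0.0
```

Emit:
apply_moves:
  plan:
    - {"x": 0,"y": 0,"z": 0,"yaw": 0}
    - {"x": 0,"y": 0,"z": 0,"yaw": 0}
    - {"x": 0,"y": 0,"z": 0,"yaw": 0}
    - {"x": 0,"y": 0,"z": 0,"yaw": 0}
    - {"x": 0,"y": 0,"z": 0,"yaw": 0}
  fingers: 0.3

```text
clock: 22.47
position: [0.5264, -0.1025, 0.0305]
ee_rot: [0.724, 0.69, 0.0, 0.0]
force: [0.6, 0.9, 4.6]
gripper_width: 0.413
finger_force: 59.6
```

Emit:
apply_moves:
  plan:
    - {"x": 0,"y": 0,"z": 0.03,"yaw": 0}
    - {"x": 0,"y": 0,"z": 0.06,"yaw": 0}
    - {"x": 0,"y": 0,"z": 0.1,"yaw": 0}
    - {"x": 0,"y": 0,"z": 0.15,"yaw": 0}
    - {"x": 0,"y": 0,"z": 0.2,"yaw": 0}
    - {"x": 0,"y": 0,"z": 0.203,"yaw": 0}
    - {"x": 0,"y": 0,"z": 0.203,"yaw": 0}

```text
clock: 23.05
position: [0.5272, -0.1031, 0.1535]
ee_rot: [0.725, 0.689, 0.001, 0.001]
force: [-1.2, -0.7, -0.6]
gripper_width: 0.414
finger_force: 59.8
```

Run:
```python
from h import *
s=st()
```

```text
t 23.05 p [ 0.5272 -0.1031  0.1535] yhead -2.9 w 0.414 ff 59.8 F [-1.2 -0.7 -0.6] M [-0.   -0.02 -0.02] j7 -0.14
```

Emit:
apply_moves:
  plan:
    - {"x": 0.01,"y": 0.06,"z": 0,"yaw": 0}
    - {"x": 0.01,"y": 0.12,"z": 0,"yaw": 0}
    - {"x": 0.02,"y": 0.18,"z": 0,"yaw": 0}
    - {"x": 0.02,"y": 0.24,"z": 0,"yaw": 0}
    - {"x": 0.03,"y": 0.3,"z": 0,"yaw": 0}
    - {"x": 0.04,"y": 0.36,"z": 0,"yaw": 0}
    - {"x": 0.05,"y": 0.42,"z": 0,"yaw": 0}
    - {"x": 0.054,"y": 0.48,"z": 0,"yaw": 0}

```text
clock: 23.72
position: [0.558, 0.1865, 0.1502]
ee_rot: [0.725, 0.689, -0.001, -0.0]
force: [1.3, -0.6, 0.2]
gripper_width: 0.412
finger_force: 59.9
```

Emit:
apply_moves:
  plan:
    - {"x": 0,"y": 0.05,"z": 0,"yaw": 0}
    - {"x": 0,"y": 0.09,"z": 0,"yaw": 0}
    - {"x": 0,"y": 0.116,"z": 0,"yaw": 0}
    - {"x": 0,"y": 0.116,"z": 0,"yaw": 0}
    - {"x": 0,"y": 0.116,"z": 0,"yaw": 0}
    - {"x": 0,"y": 0.116,"z": -0.035,"yaw": 0}
    - {"x": 0,"y": 0.116,"z": -0.035,"yaw": 0}
    - {"x": 0,"y": 0.116,"z": -0.035,"yaw": 0}

```text
clock: 24.38
position: [0.5577, 0.2524, 0.1295]
ee_rot: [0.725, 0.689, -0.002, -0.0]
force: [0.0, -0.4, 0.4]
gripper_width: 0.413
finger_force: 59.9
```

Emit:
apply_moves:
  plan:
    - {"x": 0,"y": 0,"z": -0.005,"yaw": 0}
    - {"x": 0,"y": 0,"z": -0.01,"yaw": 0}
    - {"x": 0,"y": 0,"z": -0.019,"yaw": 0}
    - {"x": 0,"y": 0,"z": -0.019,"yaw": 0}
    - {"x": 0,"y": 0,"z": -0.019,"yaw": 0}

```text
clock: 24.8
position: [0.5584, 0.2548, 0.1195]
ee_rot: [0.724, 0.689, -0.0, -0.0]
force: [-0.1, 0.3, -0.3]
gripper_width: 0.416
finger_force: 59.9
```

Run:
```python
from h import *
s=st()
```

```text
t 24.8 p [0.5584 0.2548 0.1195] yhead -2.9 w 0.416 ff 59.9 F [-0.1  0.3 -0.3] M [ 0.03  0.02 -0.  ] j7 -0.79
```

Emit:
apply_moves:
  plan:
    - {"x": 0,"y": 0,"z": -0.004,"yaw": 0}
    - {"x": 0,"y": 0,"z": -0.007,"yaw": 0}
    - {"x": 0,"y": 0,"z": -0.007,"yaw": 0}
    - {"x": 0,"y": 0,"z": -0.007,"yaw": 0}

```text
clock: 25.13
position: [0.5585, 0.255, 0.1154]
ee_rot: [0.724, 0.689, -0.0, -0.0]
force: [-0.8, 0.2, 0.2]
gripper_width: 0.416
finger_force: 59.9
```

Emit:
apply_moves:
  plan:
    - {"x": 0,"y": 0,"z": 0,"yaw": 0}
    - {"x": 0,"y": 0,"z": 0,"yaw": 0}
    - {"x": 0,"y": 0,"z": 0,"yaw": 0}
    - {"x": 0,"y": 0,"z": 0,"yaw": 0}
    - {"x": 0,"y": 0,"z": 0.05,"yaw": 0}
    - {"x": 0,"y": 0,"z": 0.07,"yaw": 0}
    - {"x": 0,"y": 0,"z": 0.07,"yaw": 0}
  fingers: 0.65

```text
clock: 25.72
position: [0.5608, 0.2564, 0.161]
ee_rot: [0.725, 0.689, 0.003, 0.001]
force: [0.3, 0.3, 0.7]
gripper_width: 0.649
finger_force: 0.0
```

Emit:
apply_moves:
  plan:
    - {"x": -0.01,"y": -0.06,"z": 0,"yaw": 0.035}
    - {"x": -0.01,"y": -0.12,"z": 0,"yaw": 0.07}
    - {"x": -0.02,"y": -0.18,"z": 0,"yaw": 0.1}
    - {"x": -0.02,"y": -0.24,"z": 0,"yaw": 0.14}
    - {"x": -0.03,"y": -0.3,"z": 0,"yaw": 0.175}
    - {"x": -0.03,"y": -0.34,"z": 0,"yaw": 0.21}
    - {"x": -0.037,"y": -0.35,"z": 0,"yaw": 0.25}
    - {"x": -0.037,"y": -0.35,"z": 0,"yaw": 0.25}
  fingers: 0.53

```text
clock: 26.38
position: [0.5358, 0.0416, 0.1568]
ee_rot: [0.406, 0.914, -0.001, -0.0]
force: [-0.1, 1.4, -0.2]
gripper_width: 0.529
finger_force: 0.0
```

Emit:
apply_moves:
  plan:
    - {"x": -0.01,"y": -0.06,"z": 0,"yaw": 0.035}
    - {"x": -0.01,"y": -0.12,"z": 0,"yaw": 0.07}
    - {"x": -0.02,"y": -0.18,"z": 0,"yaw": 0.1}
    - {"x": -0.02,"y": -0.24,"z": 0,"yaw": 0.14}
    - {"x": -0.04,"y": -0.3,"z": 0,"yaw": 0.175}
    - {"x": -0.04,"y": -0.349,"z": 0,"yaw": 0.21}
    - {"x": -0.04,"y": -0.349,"z": 0,"yaw": 0.25}
    - {"x": -0.04,"y": -0.349,"z": 0,"yaw": 0.25}

```text
clock: 27.05
position: [0.5126, -0.1654, 0.1571]
ee_rot: [0.026, 1.0, 0.0, 0.0]
force: [-0.2, 0.6, 0.1]
gripper_width: 0.528
finger_force: 0.0
```

Emit:
apply_moves:
  plan:
    - {"x": 0,"y": 0,"z": 0,"yaw": 0}
    - {"x": 0,"y": 0,"z": -0.05,"yaw": 0}
    - {"x": 0,"y": 0,"z": -0.1,"yaw": 0}
    - {"x": 0,"y": 0,"z": -0.13,"yaw": 0}
    - {"x": 0,"y": 0,"z": -0.14,"yaw": 0}
    - {"x": 0,"y": 0,"z": -0.14,"yaw": 0}
    - {"x": 0,"y": 0,"z": -0.14,"yaw": 0}

```text
clock: 27.63
position: [0.5133, -0.163, 0.0743]
ee_rot: [0.025, 1.0, 0.0, 0.001]
force: [0.4, -0.4, 0.9]
gripper_width: 0.531
finger_force: 0.0
```

Run:
```python
from h import *
s=st()
t=grab('top','t7');c=grab('scene','s7')
cv2.imwrite('pics/m7.png',cv2.resize(c['color'][100:300,220:420,::-1],None,fx=3,fy=3,interpolation=2))
```

```text
t 27.63 p [ 0.5133 -0.163   0.0743] yhead 87.2 w 0.531 ff 0.0 F [ 0.4 -0.4  0.9] M [ 0.01 -0.01 -0.11] j7 1.25
```

View pics/m7.png

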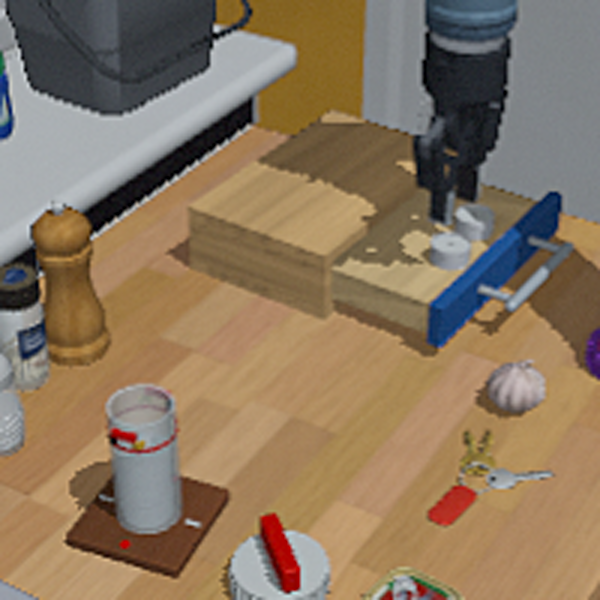

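The tube now shows white up to just below the red band at (145,445), and L1 (450,248) and L2 (474,222) are in place. Going down on L1.

Emit:
apply_moves:
  plan:
    - {"x": 0,"y": 0,"z": -0.02,"yaw": 0}
    - {"x": 0,"y": 0,"z": -0.035,"yaw": 0}
    - {"x": 0,"y": 0,"z": -0.05,"yaw": 0}
    - {"x": 0,"y": 0,"z": -0.06,"yaw": 0}
    - {"x": 0,"y": 0,"z": -0.07,"yaw": 0}
    - {"x": 0,"y": 0,"z": -0.072,"yaw": 0}
    - {"x": 0,"y": 0,"z": -0.072,"yaw": 0}
    - {"x": 0,"y": 0,"z": -0.072,"yaw": 0}

```text
clock: 28.4
position: [0.5125, -0.1643, 0.0303]
ee_rot: [0.025, 1.0, 0.0, 0.0]
force: [-0.2, 0.5, 0.6]
gripper_width: 0.531
finger_force: 0.0
```

Emit:
apply_moves:
  plan:
    - {"x": 0,"y": 0,"z": 0,"yaw": 0}
    - {"x": 0,"y": 0,"z": 0,"yaw": 0}
    - {"x": 0,"y": 0,"z": 0,"yaw": 0}
    - {"x": 0,"y": 0,"z": 0,"yaw": 0}
    - {"x": 0,"y": 0,"z": 0,"yaw": 0}
  fingers: 0.3

```text
clock: 28.82
position: [0.5132, -0.1644, 0.031]
ee_rot: [0.025, 1.0, -0.0, 0.001]
force: [0.6, 0.5, 5.8]
gripper_width: 0.412
finger_force: 59.9
```

Run:
```python
from h import *
s=st()
```

```text
t 28.82 p [ 0.5132 -0.1644  0.031 ] yhead 87.2 w 0.412 ff 59.9 F [0.6 0.5 5.8] M [ 0.03 -0.05  0.  ] j7 1.21
```

Emit:
apply_moves:
  plan:
    - {"x": 0,"y": 0,"z": 0.006,"yaw": 0}
    - {"x": 0.006,"y": 0.004,"z": 0.006,"yaw": 0}
    - {"x": 0.013,"y": 0.008,"z": 0.006,"yaw": 0}
    - {"x": 0.022,"y": 0.008,"z": 0.006,"yaw": 0}
    - {"x": 0.022,"y": 0.008,"z": 0.003,"yaw": 0}
    - {"x": 0.022,"y": 0.008,"z": 0,"yaw": 0}
    - {"x": 0.022,"y": 0.008,"z": 0,"yaw": 0}

```text
clock: 29.4
position: [0.5272, -0.1593, 0.031]
ee_rot: [0.025, 1.0, -0.0, 0.001]
force: [0.7, 0.8, 5.6]
gripper_width: 0.411
finger_force: 60.4
```

Emit:
apply_moves:
  plan:
    - {"x": 0,"y": 0,"z": 0,"yaw": 0}
    - {"x": 0,"y": 0,"z": 0,"yaw": 0}
    - {"x": 0,"y": 0,"z": 0,"yaw": -0.04}
    - {"x": 0,"y": 0,"z": 0,"yaw": -0.08}
    - {"x": 0,"y": 0,"z": 0,"yaw": -0.12}
    - {"x": 0,"y": 0,"z": 0,"yaw": -0.16}
    - {"x": 0,"y": 0,"z": 0,"yaw": -0.2}
    - {"x": 0,"y": 0,"z": 0,"yaw": -0.24}
  fingers: 0.51

```text
clock: 30.07
position: [0.525, -0.1597, 0.0299]
ee_rot: [0.392, 0.92, -0.0, -0.0]
force: [1.1, 0.2, -1.1]
gripper_width: 0.511
finger_force: 0.0
```

Emit:
apply_moves:
  plan:
    - {"x": 0,"y": 0,"z": 0,"yaw": -0.04}
    - {"x": 0,"y": 0,"z": 0,"yaw": -0.08}
    - {"x": 0,"y": 0,"z": 0,"yaw": -0.12}
    - {"x": 0,"y": 0,"z": 0,"yaw": -0.16}
    - {"x": 0,"y": 0,"z": 0,"yaw": -0.2}
    - {"x": 0,"y": 0,"z": 0,"yaw": -0.24}
    - {"x": 0,"y": 0,"z": 0,"yaw": -0.26}
    - {"x": 0,"y": 0,"z": 0,"yaw": -0.26}

```text
clock: 30.73
position: [0.5252, -0.1595, 0.03]
ee_rot: [0.724, 0.69, -0.0, -0.0]
force: [0.7, 0.8, -0.3]
gripper_width: 0.512
finger_force: 0.0
```

Emit:
apply_moves:
  plan:
    - {"x": 0,"y": 0,"z": 0,"yaw": 0}
    - {"x": 0,"y": 0,"z": 0,"yaw": 0}
    - {"x": 0,"y": 0,"z": 0,"yaw": 0}
    - {"x": 0,"y": 0,"z": 0,"yaw": 0}
    - {"x": 0,"y": 0,"z": 0,"yaw": 0}
  fingers: 0.3

```text
clock: 31.15
position: [0.5258, -0.1596, 0.0305]
ee_rot: [0.723, 0.691, 0.0, 0.0]
force: [-1.1, 1.3, 4.8]
gripper_width: 0.412
finger_force: 59.6
```

Emit:
apply_moves:
  plan:
    - {"x": 0,"y": 0,"z": 0.03,"yaw": 0}
    - {"x": 0,"y": 0,"z": 0.06,"yaw": 0}
    - {"x": 0,"y": 0,"z": 0.1,"yaw": 0}
    - {"x": 0,"y": 0,"z": 0.15,"yaw": 0}
    - {"x": 0,"y": 0,"z": 0.2,"yaw": 0}
    - {"x": 0,"y": 0,"z": 0.203,"yaw": 0}
    - {"x": 0,"y": 0,"z": 0.203,"yaw": 0}

```text
clock: 31.73
position: [0.5266, -0.1602, 0.1536]
ee_rot: [0.723, 0.691, 0.001, 0.001]
force: [0.3, -0.7, -0.7]
gripper_width: 0.414
finger_force: 59.8
```

Run:
```python
from h import *
s=st()
```

```text
t 31.73 p [ 0.5266 -0.1602  0.1536] yhead -2.6 w 0.414 ff 59.8 F [ 0.3 -0.7 -0.7] M [-0.01  0.04 -0.  ] j7 0.01
```

Target shift to the tube: (0.033, 0.4146) m, which is (0.055, 0.691).

Emit:
apply_moves:
  plan:
    - {"x": 0.01,"y": 0.06,"z": 0,"yaw": 0}
    - {"x": 0.01,"y": 0.12,"z": 0,"yaw": 0}
    - {"x": 0.02,"y": 0.18,"z": 0,"yaw": 0}
    - {"x": 0.02,"y": 0.24,"z": 0,"yaw": 0}
    - {"x": 0.03,"y": 0.3,"z": 0,"yaw": 0}
    - {"x": 0.04,"y": 0.36,"z": 0,"yaw": 0}
    - {"x": 0.05,"y": 0.42,"z": 0,"yaw": 0}
    - {"x": 0.055,"y": 0.48,"z": 0,"yaw": 0}

```text
clock: 32.4
position: [0.5579, 0.1297, 0.1502]
ee_rot: [0.723, 0.691, -0.001, -0.001]
force: [0.1, 0.5, 1.0]
gripper_width: 0.415
finger_force: 59.9
```

Emit:
apply_moves:
  plan:
    - {"x": 0,"y": 0.06,"z": 0,"yaw": 0}
    - {"x": 0,"y": 0.12,"z": 0,"yaw": 0}
    - {"x": 0,"y": 0.18,"z": 0,"yaw": 0}
    - {"x": 0,"y": 0.211,"z": 0,"yaw": 0}
    - {"x": 0,"y": 0.211,"z": 0,"yaw": 0}
    - {"x": 0,"y": 0.211,"z": 0,"yaw": 0}
    - {"x": 0,"y": 0.211,"z": -0.035,"yaw": 0}
    - {"x": 0,"y": 0.211,"z": -0.035,"yaw": 0}

```text
clock: 33.07
position: [0.5567, 0.2516, 0.1271]
ee_rot: [0.724, 0.69, -0.004, -0.0]
force: [-0.4, -0.8, -0.1]
gripper_width: 0.414
finger_force: 59.9
```

Emit:
apply_moves:
  plan:
    - {"x": 0,"y": 0,"z": 0,"yaw": 0}
    - {"x": 0,"y": 0,"z": -0.005,"yaw": 0}
    - {"x": 0,"y": 0,"z": -0.01,"yaw": 0}
    - {"x": 0,"y": 0,"z": -0.019,"yaw": 0}
    - {"x": 0,"y": 0,"z": -0.019,"yaw": 0}
    - {"x": 0,"y": 0,"z": -0.019,"yaw": 0}

```text
clock: 33.57
position: [0.5584, 0.2548, 0.1195]
ee_rot: [0.723, 0.691, -0.0, -0.0]
force: [0.0, -0.5, -0.7]
gripper_width: 0.414
finger_force: 59.9
```

Run:
```python
from h import *
s=st()
```

```text
t 33.57 p [0.5584 0.2548 0.1195] yhead -2.6 w 0.414 ff 59.9 F [ 0.  -0.5 -0.7] M [-0.03  0.04  0.03] j7 -0.75
```

Emit:
apply_moves:
  plan:
    - {"x": 0,"y": 0,"z": -0.004,"yaw": 0}
    - {"x": 0,"y": 0,"z": -0.007,"yaw": 0}
    - {"x": 0,"y": 0,"z": -0.007,"yaw": 0}
    - {"x": 0,"y": 0,"z": -0.007,"yaw": 0}

```text
clock: 33.9
position: [0.5585, 0.255, 0.1154]
ee_rot: [0.723, 0.691, -0.0, -0.0]
force: [1.3, 0.8, 1.2]
gripper_width: 0.416
finger_force: 59.9
```

Emit:
apply_moves:
  plan:
    - {"x": 0,"y": 0,"z": 0,"yaw": 0}
    - {"x": 0,"y": 0,"z": 0,"yaw": 0}
    - {"x": 0,"y": 0,"z": 0,"yaw": 0}
    - {"x": 0,"y": 0,"z": 0,"yaw": 0}
    - {"x": 0,"y": 0,"z": 0.05,"yaw": 0}
    - {"x": 0,"y": 0,"z": 0.07,"yaw": 0}
    - {"x": 0,"y": 0,"z": 0.07,"yaw": 0}
  fingers: 0.65

```text
clock: 34.48
position: [0.5608, 0.2563, 0.161]
ee_rot: [0.723, 0.691, 0.003, 0.001]
force: [0.3, -0.7, -0.1]
gripper_width: 0.651
finger_force: 0.0
```

Emit:
apply_moves:
  plan:
    - {"x": -0.02,"y": -0.06,"z": 0,"yaw": 0}
    - {"x": -0.04,"y": -0.12,"z": 0,"yaw": 0}
    - {"x": -0.06,"y": -0.18,"z": 0,"yaw": 0}
    - {"x": -0.08,"y": -0.24,"z": 0,"yaw": 0}
    - {"x": -0.1,"y": -0.3,"z": 0,"yaw": 0}
    - {"x": -0.12,"y": -0.36,"z": 0,"yaw": 0}
    - {"x": -0.14,"y": -0.42,"z": 0,"yaw": 0}
    - {"x": -0.16,"y": -0.48,"z": 0,"yaw": 0}
  fingers: 0.35

```text
clock: 35.15
position: [0.4618, -0.0346, 0.1574]
ee_rot: [0.723, 0.691, 0.0, 0.0]
force: [0.9, 0.3, 0.1]
gripper_width: 0.355
finger_force: 0.0
```

Emit:
apply_moves:
  plan:
    - {"x": -0.02,"y": -0.06,"z": 0,"yaw": 0}
    - {"x": -0.05,"y": -0.12,"z": 0,"yaw": 0}
    - {"x": -0.0725,"y": -0.18,"z": -0.02,"yaw": 0}
    - {"x": -0.0725,"y": -0.2085,"z": -0.047,"yaw": 0}
    - {"x": -0.0725,"y": -0.2085,"z": -0.047,"yaw": 0}
    - {"x": -0.0725,"y": -0.2085,"z": -0.047,"yaw": 0}
    - {"x": -0.0725,"y": -0.2085,"z": -0.047,"yaw": 0}

```text
clock: 35.73
position: [0.4197, -0.157, 0.1295]
ee_rot: [0.723, 0.691, 0.0, -0.0]
force: [0.2, 0.6, 0.3]
gripper_width: 0.351
finger_force: 0.0
```

Run:
```python
from h import *
s=st()
t=grab('top','t8')
a=t['color'][130:250,200:300,::-1]
cv2.imwrite('pics/m8.png',cv2.resize(a,None,fx=5,fy=5,interpolation=2))
```

```text
t 35.73 p [ 0.4197 -0.157   0.1295] yhead -2.5 w 0.351 ff 0.0 F [0.2 0.6 0.3] M [ 0.06  0.02 -0.02] j7 0.07
```

View pics/m8.png

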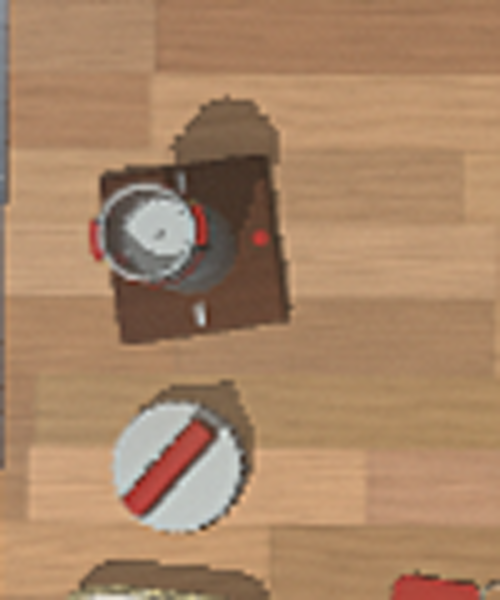

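The fourth light is visible in the tube at (160,225) and the cap hasn't moved, with its centre at (180,467). Now I shut the drawer.

Emit:
apply_moves:
  plan:
    - {"x": 0,"y": 0,"z": -0.06,"yaw": 0}
    - {"x": 0,"y": 0,"z": -0.12,"yaw": 0}
    - {"x": 0,"y": 0,"z": -0.16,"yaw": 0}
    - {"x": 0,"y": 0,"z": -0.18,"yaw": 0}
    - {"x": 0,"y": 0,"z": -0.18,"yaw": 0}
    - {"x": 0,"y": 0,"z": -0.18,"yaw": 0}

```text
clock: 36.28
position: [0.4197, -0.1568, 0.0215]
ee_rot: [0.722, 0.692, 0.0, -0.0]
force: [0.0, 0.3, 0.2]
gripper_width: 0.355
finger_force: 0.0
```

Emit:
apply_moves:
  plan:
    - {"x": 0,"y": 0,"z": 0,"yaw": 0}
    - {"x": 0,"y": 0,"z": 0,"yaw": 0}
    - {"x": 0,"y": 0,"z": 0,"yaw": 0}
    - {"x": 0,"y": 0,"z": 0,"yaw": 0}
    - {"x": 0,"y": 0,"z": 0,"yaw": 0}
  fingers: 0.0

```text
clock: 36.7
position: [0.4208, -0.1579, 0.0227]
ee_rot: [0.723, 0.691, 0.001, 0.001]
force: [0.3, 2.1, 9.0]
gripper_width: 0.103
finger_force: 58.6
```

Emit:
apply_moves:
  plan:
    - {"x": 0.02,"y": -0.001,"z": 0,"yaw": 0}
    - {"x": 0.05,"y": -0.003,"z": 0,"yaw": 0}
    - {"x": 0.08,"y": -0.004,"z": 0,"yaw": 0}
    - {"x": 0.11,"y": -0.006,"z": 0,"yaw": 0}
    - {"x": 0.14,"y": -0.007,"z": 0,"yaw": 0}
    - {"x": 0.165,"y": -0.008,"z": 0,"yaw": 0}
    - {"x": 0.175,"y": -0.009,"z": 0,"yaw": 0}
    - {"x": 0.178,"y": -0.009,"z": 0,"yaw": 0}

```text
clock: 37.37
position: [0.5257, -0.1633, 0.0227]
ee_rot: [0.723, 0.691, -0.001, -0.001]
force: [-9.2, 3.0, 18.2]
gripper_width: 0.1
finger_force: 61.8
```

Run:
```python
from h import *
s=st()
```

```text
t 37.37 p [ 0.5257 -0.1633  0.0227] yhead -2.6 w 0.1 ff 61.8 F [-9.2  3.  18.2] M [ 0.55  1.69 -0.03] j7 -0.02
```

Emit:
apply_moves:
  plan:
    - {"x": 0,"y": 0,"z": 0,"yaw": 0}
    - {"x": 0,"y": 0,"z": 0,"yaw": 0}
    - {"x": 0,"y": 0,"z": 0,"yaw": 0}
    - {"x": 0,"y": 0,"z": 0.06,"yaw": 0}
    - {"x": 0,"y": 0,"z": 0.12,"yaw": 0}
    - {"x": 0,"y": 0,"z": 0.18,"yaw": 0}
    - {"x": 0,"y": 0,"z": 0.18,"yaw": 0}
  fingers: 0.33

```text
clock: 37.95
position: [0.53, -0.1647, 0.1358]
ee_rot: [0.723, 0.691, 0.003, 0.005]
force: [1.8, -0.1, -0.0]
gripper_width: 0.331
finger_force: 0.0
```

Emit:
apply_moves:
  plan:
    - {"x": -0.02,"y": 0.06,"z": 0,"yaw": -0.03}
    - {"x": -0.04,"y": 0.12,"z": 0,"yaw": -0.06}
    - {"x": -0.05,"y": 0.18,"z": 0,"yaw": -0.09}
    - {"x": -0.06,"y": 0.24,"z": 0,"yaw": -0.12}
    - {"x": -0.07,"y": 0.3,"z": 0,"yaw": -0.15}
    - {"x": -0.08,"y": 0.36,"z": 0,"yaw": -0.18}
    - {"x": -0.09,"y": 0.42,"z": 0,"yaw": -0.208}
    - {"x": -0.1,"y": 0.48,"z": 0,"yaw": -0.208}
  fingers: 0.82

```text
clock: 38.62
position: [0.4652, 0.126, 0.1294]
ee_rot: [0.908, 0.42, 0.0, 0.0]
force: [1.3, -0.2, 0.1]
gripper_width: 0.821
finger_force: 0.0
```

Emit:
apply_moves:
  plan:
    - {"x": -0.01,"y": 0.05,"z": 0,"yaw": 0}
    - {"x": -0.02,"y": 0.11,"z": 0,"yaw": 0}
    - {"x": -0.03,"y": 0.17,"z": 0,"yaw": 0}
    - {"x": -0.041,"y": 0.222,"z": 0,"yaw": 0}
    - {"x": -0.041,"y": 0.222,"z": 0,"yaw": 0}
    - {"x": -0.041,"y": 0.222,"z": -0.05,"yaw": 0}
    - {"x": -0.041,"y": 0.222,"z": -0.09,"yaw": 0}
    - {"x": -0.041,"y": 0.222,"z": -0.09,"yaw": 0}

```text
clock: 39.28
position: [0.4386, 0.2557, 0.0719]
ee_rot: [0.906, 0.422, -0.003, 0.001]
force: [-1.2, -0.0, -0.1]
gripper_width: 0.82
finger_force: 0.0
```

Emit:
apply_moves:
  plan:
    - {"x": 0,"y": 0,"z": -0.02,"yaw": 0}
    - {"x": 0,"y": 0,"z": -0.04,"yaw": 0}
    - {"x": 0,"y": 0,"z": -0.06,"yaw": 0}
    - {"x": 0,"y": 0,"z": -0.075,"yaw": 0}
    - {"x": 0,"y": 0,"z": -0.084,"yaw": 0}
    - {"x": 0,"y": 0,"z": -0.084,"yaw": 0}
    - {"x": 0,"y": 0,"z": -0.084,"yaw": 0}

```text
clock: 39.87
position: [0.4412, 0.2577, 0.0248]
ee_rot: [0.907, 0.422, -0.0, 0.0]
force: [0.2, -0.7, 0.1]
gripper_width: 0.823
finger_force: 0.0
```

Run:
```python
from h import *
s=st()
t=grab('top','t9');c=grab('scene','s9')
cv2.imwrite('pics/m9.png',cv2.resize(c['color'][150:310,200:400,::-1],None,fx=3.5,fy=3.5,interpolation=2))
```

```text
t 39.87 p [0.4412 0.2577 0.0248] yhead -40.1 w 0.823 ff 0.0 F [ 0.2 -0.7  0.1] M [-0.02 -0.04  0.01] j7 -1.46
```

Emit:
apply_moves:
  plan:
    - {"x": 0,"y": 0,"z": 0,"yaw": 0}
    - {"x": 0,"y": 0,"z": 0,"yaw": 0}
    - {"x": 0,"y": 0,"z": 0,"yaw": 0}
    - {"x": 0,"y": 0,"z": 0,"yaw": 0}
    - {"x": 0,"y": 0,"z": 0,"yaw": 0}
  fingers: 0.5

```text
clock: 40.38
position: [0.4418, 0.258, 0.0259]
ee_rot: [0.907, 0.422, 0.001, -0.0]
force: [-1.7, -1.2, 6.4]
gripper_width: 0.683
finger_force: 63.7
```

Run:
```python
from h import *
s=st()
```

```text
t 40.38 p [0.4418 0.258  0.0259] yhead -40.1 w 0.683 ff 63.7 F [-1.7 -1.2  6.4] M [-0.16  0.35 -0.01] j7 -1.46
```

Emit:
apply_moves:
  plan:
    - {"x": 0,"y": 0,"z": 0,"yaw": 0}
    - {"x": 0,"y": 0,"z": 0,"yaw": 0}
    - {"x": 0,"y": 0,"z": 0,"yaw": 0}
    - {"x": 0,"y": 0,"z": 0.03,"yaw": 0}
    - {"x": 0,"y": 0,"z": 0.06,"yaw": 0.04}
    - {"x": 0,"y": 0,"z": 0.06,"yaw": 0.08}
    - {"x": 0,"y": 0,"z": 0.06,"yaw": 0.12}
    - {"x": 0,"y": 0,"z": 0.06,"yaw": 0.16}
  fingers: 0.82

```text
clock: 41.05
position: [0.4415, 0.2578, 0.0613]
ee_rot: [0.772, 0.636, 0.0, 0.0]
force: [0.1, -0.1, -0.1]
gripper_width: 0.822
finger_force: 0.0
```

Emit:
apply_moves:
  plan:
    - {"x": 0,"y": 0,"z": 0,"yaw": 0.04}
    - {"x": 0,"y": 0,"z": 0,"yaw": 0.08}
    - {"x": 0,"y": 0,"z": 0,"yaw": 0.12}
    - {"x": 0,"y": 0,"z": 0,"yaw": 0.16}
    - {"x": 0,"y": 0,"z": 0,"yaw": 0.2}
    - {"x": 0,"y": 0,"z": 0,"yaw": 0.24}
    - {"x": 0,"y": 0,"z": 0,"yaw": 0.28}
    - {"x": 0,"y": 0,"z": 0,"yaw": 0.32}
  fingers: 0.45

```text
clock: 41.72
position: [0.4413, 0.2576, 0.0609]
ee_rot: [0.373, 0.928, -0.0, 0.0]
force: [0.0, -0.2, 1.1]
gripper_width: 0.446
finger_force: 0.0
```

Emit:
apply_moves:
  plan:
    - {"x": 0,"y": 0,"z": 0,"yaw": 0.02}
    - {"x": 0,"y": 0,"z": 0,"yaw": 0.02}
    - {"x": 0,"y": 0,"z": -0.02,"yaw": 0.02}
    - {"x": 0,"y": 0,"z": -0.04,"yaw": 0.02}
    - {"x": 0,"y": 0,"z": -0.054,"yaw": 0.02}
    - {"x": 0,"y": 0,"z": -0.054,"yaw": 0.02}
    - {"x": 0,"y": 0,"z": -0.054,"yaw": 0.02}

```text
clock: 42.3
position: [0.4405, 0.2575, 0.0275]
ee_rot: [0.346, 0.938, -0.001, -0.001]
force: [-0.2, 0.1, 1.4]
gripper_width: 0.452
finger_force: 0.0
```

Emit:
apply_moves:
  plan:
    - {"x": 0,"y": 0,"z": 0,"yaw": 0}
    - {"x": 0,"y": 0,"z": 0,"yaw": 0}
    - {"x": 0,"y": 0,"z": 0,"yaw": 0}
    - {"x": 0,"y": 0,"z": 0,"yaw": 0}
    - {"x": 0,"y": 0,"z": 0,"yaw": 0}
    - {"x": 0,"y": 0,"z": 0,"yaw": 0}
  fingers: 0.0

```text
clock: 42.8
position: [0.4417, 0.2581, 0.029]
ee_rot: [0.346, 0.938, 0.0, 0.0]
force: [-1.5, 0.0, 5.5]
gripper_width: 0.15
finger_force: 60.2
```

Run:
```python
from h import *
s=st()
```

```text
t 42.8 p [0.4417 0.2581 0.029 ] yhead 49.5 w 0.15 ff 60.2 F [-1.5  0.   5.5] M [-0.01  0.16 -0.02] j7 -0.25
```

Emit:
apply_moves:
  plan:
    - {"x": 0,"y": 0,"z": 0.05,"yaw": 0}
    - {"x": 0,"y": 0,"z": 0.1,"yaw": 0}
    - {"x": 0,"y": 0,"z": 0.15,"yaw": 0}
    - {"x": 0,"y": 0,"z": 0.2,"yaw": 0}
    - {"x": 0,"y": 0,"z": 0.235,"yaw": 0}
    - {"x": 0,"y": 0,"z": 0.235,"yaw": 0}
    - {"x": 0,"y": 0,"z": 0.235,"yaw": 0}

```text
clock: 43.38
position: [0.4419, 0.2576, 0.1701]
ee_rot: [0.347, 0.938, 0.001, 0.001]
force: [-1.1, -0.4, -1.7]
gripper_width: 0.145
finger_force: 59.5
```

Emit:
apply_moves:
  plan:
    - {"x": 0.03,"y": 0,"z": 0,"yaw": 0.035}
    - {"x": 0.06,"y": 0,"z": 0,"yaw": 0.07}
    - {"x": 0.1,"y": -0.005,"z": 0,"yaw": 0.105}
    - {"x": 0.13,"y": -0.005,"z": 0,"yaw": 0.14}
    - {"x": 0.16,"y": -0.005,"z": 0,"yaw": 0.175}
    - {"x": 0.18,"y": -0.005,"z": 0,"yaw": 0.21}
    - {"x": 0.1955,"y": -0.005,"z": 0,"yaw": 0.245}
    - {"x": 0.1955,"y": -0.005,"z": 0,"yaw": 0.271}

```text
clock: 44.05
position: [0.5596, 0.2534, 0.1669]
ee_rot: [-0.074, 0.997, -0.0, -0.001]
force: [0.9, 1.0, -0.7]
gripper_width: 0.144
finger_force: 59.5
```

Emit:
apply_moves:
  plan:
    - {"x": 0,"y": 0,"z": 0,"yaw": 0}
    - {"x": 0,"y": 0,"z": 0,"yaw": 0}
    - {"x": 0,"y": 0,"z": -0.02,"yaw": 0}
    - {"x": 0,"y": 0,"z": -0.035,"yaw": 0}
    - {"x": 0,"y": 0,"z": -0.042,"yaw": 0}
    - {"x": 0,"y": 0,"z": -0.042,"yaw": 0}
    - {"x": 0,"y": 0,"z": -0.042,"yaw": 0}

```text
clock: 44.63
position: [0.5582, 0.2546, 0.1438]
ee_rot: [-0.072, 0.997, -0.0, -0.0]
force: [0.4, -0.1, -1.4]
gripper_width: 0.146
finger_force: 59.4
```

Run:
```python
from h import *
s=st()
t=grab('top','t10');c=grab('scene','s10')
cv2.imwrite('pics/m10.png',cv2.resize(c['color'][150:310,200:400,::-1],None,fx=3.5,fy=3.5,interpolation=2))
```

```text
t 44.63 p [0.5582 0.2546 0.1438] yhead 98.3 w 0.146 ff 59.4 F [ 0.4 -0.1 -1.4] M [ 0.08 -0.02  0.05] j7 0.77
```

Emit:
apply_moves:
  plan:
    - {"x": 0,"y": 0,"z": -0.004,"yaw": 0}
    - {"x": 0,"y": 0,"z": -0.008,"yaw": 0}
    - {"x": 0,"y": 0,"z": -0.012,"yaw": 0}
    - {"x": 0,"y": 0,"z": -0.015,"yaw": 0}
    - {"x": 0,"y": 0,"z": -0.015,"yaw": 0}
    - {"x": 0,"y": 0,"z": -0.015,"yaw": 0}

```text
clock: 45.23
position: [0.5585, 0.2547, 0.1351]
ee_rot: [-0.072, 0.997, -0.0, -0.0]
force: [-0.2, 0.1, -0.5]
gripper_width: 0.144
finger_force: 59.4
```

Run:
```python
from h import *
s=st()
```

```text
t 45.23 p [0.5585 0.2547 0.1351] yhead 98.3 w 0.144 ff 59.4 F [-0.2  0.1 -0.5] M [ 0.08  0.01 -0.05] j7 0.76
```

Emit:
apply_moves:
  plan:
    - {"x": 0,"y": 0,"z": -0.004,"yaw": 0}
    - {"x": 0,"y": 0,"z": -0.008,"yaw": 0}
    - {"x": 0,"y": 0,"z": -0.012,"yaw": 0}
    - {"x": 0,"y": 0,"z": -0.016,"yaw": 0}
    - {"x": 0,"y": 0,"z": -0.018,"yaw": 0}
    - {"x": 0,"y": 0,"z": -0.018,"yaw": 0}

```text
clock: 45.73
position: [0.5586, 0.2547, 0.1251]
ee_rot: [-0.072, 0.997, -0.0, 0.0]
force: [-1.4, -2.2, 5.3]
gripper_width: 0.148
finger_force: 60.3
```

Run:
```python
from h import *
s=st()
```

```text
t 45.73 p [0.5586 0.2547 0.1251] yhead 98.3 w 0.148 ff 60.3 F [-1.4 -2.2  5.3] M [-0.4   0.43 -0.02] j7 0.75
```

The cap is seated. Twisting clockwise.

Emit:
apply_moves:
  plan:
    - {"x": 0,"y": 0,"z": 0,"yaw": -0.03}
    - {"x": 0,"y": 0,"z": 0,"yaw": -0.06}
    - {"x": 0,"y": 0,"z": 0,"yaw": -0.09}
    - {"x": 0,"y": 0,"z": 0,"yaw": -0.12}
    - {"x": 0,"y": 0,"z": 0,"yaw": -0.15}
    - {"x": 0,"y": 0,"z": 0,"yaw": -0.18}
    - {"x": 0,"y": 0,"z": 0,"yaw": -0.21}
    - {"x": 0,"y": 0,"z": 0,"yaw": -0.24}

```text
clock: 46.4
position: [0.559, 0.2552, 0.1251]
ee_rot: [0.302, 0.953, 0.001, 0.0]
force: [-0.0, 1.0, 2.1]
gripper_width: 0.147
finger_force: 59.9
```

Emit:
apply_moves:
  plan:
    - {"x": 0,"y": 0,"z": 0,"yaw": -0.03}
    - {"x": 0,"y": 0,"z": 0,"yaw": -0.06}
    - {"x": 0,"y": 0,"z": 0,"yaw": -0.09}
    - {"x": 0,"y": 0,"z": 0,"yaw": -0.12}
    - {"x": 0,"y": 0,"z": 0,"yaw": -0.15}
    - {"x": 0,"y": 0,"z": 0,"yaw": -0.18}
    - {"x": 0,"y": 0,"z": 0,"yaw": -0.21}
    - {"x": 0,"y": 0,"z": 0,"yaw": -0.23}

```text
clock: 47.07
position: [0.5588, 0.2554, 0.1251]
ee_rot: [0.62, 0.785, 0.001, 0.0]
force: [-0.7, 0.5, 2.3]
gripper_width: 0.146
finger_force: 59.9
```

Emit:
apply_moves:
  plan:
    - {"x": 0,"y": 0,"z": 0,"yaw": -0.01}
    - {"x": 0,"y": 0,"z": 0,"yaw": -0.02}
    - {"x": 0,"y": 0,"z": 0,"yaw": -0.03}
    - {"x": 0,"y": 0,"z": 0,"yaw": -0.035}
    - {"x": 0,"y": 0,"z": 0,"yaw": -0.035}

```text
clock: 47.48
position: [0.5591, 0.2555, 0.1251]
ee_rot: [0.66, 0.751, 0.001, 0.0]
force: [0.1, 1.2, 3.7]
gripper_width: 0.147
finger_force: 60.0
```

Run:
```python
from h import *
s=st()
```

```text
t 47.48 p [0.5591 0.2555 0.1251] yhead 7.4 w 0.147 ff 60.0 F [0.1 1.2 3.7] M [ 0.25 -0.07  0.03] j7 -0.62
```

Emit:
apply_moves:
  plan:
    - {"x": 0,"y": 0,"z": 0,"yaw": -0.008}
    - {"x": 0,"y": 0,"z": 0,"yaw": -0.016}
    - {"x": 0,"y": 0,"z": 0,"yaw": -0.016}
    - {"x": 0,"y": 0,"z": 0,"yaw": -0.016}

```text
clock: 47.82
position: [0.5592, 0.2554, 0.1251]
ee_rot: [0.678, 0.735, 0.001, 0.0]
force: [1.2, 2.3, 5.0]
gripper_width: 0.147
finger_force: 61.0
```

Run:
```python
from h import *
s=st()
```

```text
t 47.82 p [0.5592 0.2554 0.1251] yhead 4.6 w 0.147 ff 61.0 F [1.2 2.3 5. ] M [ 0.39 -0.28  0.87] j7 -0.66
```

Stop reached at 0.87 N m, so it is past the click. Easing off, releasing and lifting clear.

Emit:
apply_moves:
  plan:
    - {"x": 0,"y": 0,"z": 0,"yaw": 0.008}
    - {"x": 0,"y": 0,"z": 0,"yaw": 0.01}
    - {"x": 0,"y": 0,"z": 0,"yaw": 0.01}

```text
clock: 48.07
position: [0.5591, 0.2554, 0.125]
ee_rot: [0.667, 0.745, 0.001, -0.0]
force: [1.3, 0.7, 6.2]
gripper_width: 0.147
finger_force: 60.4
```

Emit:
apply_moves:
  plan:
    - {"x": 0,"y": 0,"z": 0,"yaw": 0}
    - {"x": 0,"y": 0,"z": 0,"yaw": 0}
    - {"x": 0,"y": 0,"z": 0,"yaw": 0}
    - {"x": 0,"y": 0,"z": 0,"yaw": 0}
    - {"x": 0,"y": 0,"z": 0.04,"yaw": 0}
    - {"x": 0,"y": 0,"z": 0.1,"yaw": 0}
    - {"x": 0,"y": 0,"z": 0.16,"yaw": 0}
    - {"x": 0,"y": 0,"z": 0.2,"yaw": 0}
  fingers: 0.45

```text
clock: 48.73
position: [0.5591, 0.255, 0.2475]
ee_rot: [0.667, 0.745, 0.001, 0.0]
force: [0.7, 0.4, 0.1]
gripper_width: 0.451
finger_force: 0.0
```

Emit:
apply_moves:
  plan:
    - {"x": -0.05,"y": -0.05,"z": 0,"yaw": 0}
    - {"x": -0.1,"y": -0.1,"z": 0,"yaw": 0}
    - {"x": -0.15,"y": -0.15,"z": 0,"yaw": 0}
    - {"x": -0.2,"y": -0.2,"z": 0,"yaw": 0}
    - {"x": -0.2,"y": -0.25,"z": 0,"yaw": 0}
    - {"x": -0.2,"y": -0.25,"z": 0,"yaw": 0}
    - {"x": -0.2,"y": -0.25,"z": 0,"yaw": 0}

```text
clock: 49.32
position: [0.4384, 0.1027, 0.2445]
ee_rot: [0.669, 0.743, -0.0, 0.0]
force: [-0.1, -0.1, 0.2]
gripper_width: 0.452
finger_force: 0.0
```

Run:
```python
from h import *
s=st()
t=grab('top','t11');c=grab('scene','s11')
a=t['color'][110:250,200:460,::-1];b=c['color'][120:310,200:400,::-1]
A=cv2.resize(a,(520,280),interpolation=2);B=cv2.resize(b,(600,570)[:2] if 0 else (310,295),interpolation=2)
z=np.zeros((590,780,3),np.uint8)
z[:280,:520]=A; z[290:585,:310]=B
z[290:590,400:780]=cv2.resize(t['color'][150:210,205:281,::-1],(380,300),interpolation=2)
cv2.imwrite('pics/m11.png',z)
```

```text
t 49.32 p [0.4384 0.1027 0.2445] yhead 6.0 w 0.452 ff 0.0 F [-0.1 -0.1  0.2] M [ 0.04 -0.04  0.03] j7 -0.33
```

View pics/m11.png

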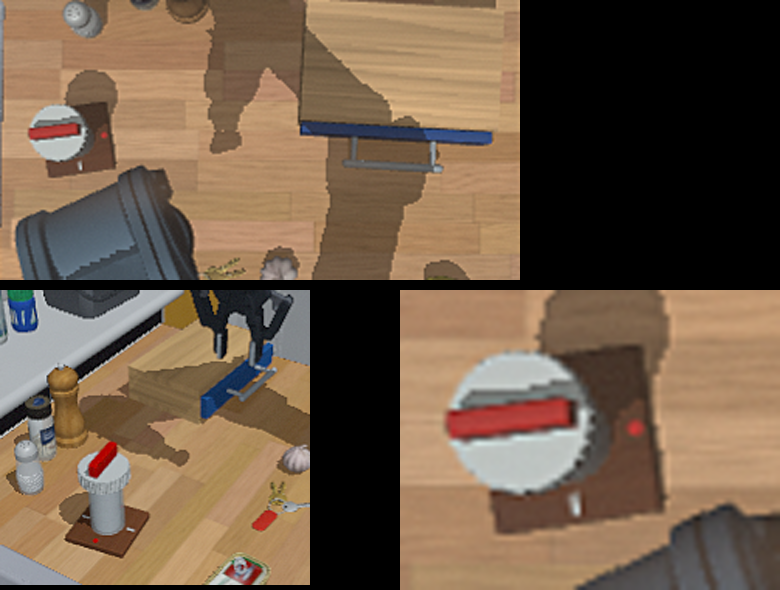

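The cap sits on the tube at (520,420) with its bar along the red dots, the drawer is shut, and the worktop has no loose lights left. Handing in.

```bash
python3 -c "
from cell import env
print(env.hand_in())"
```

```text
the job is handed in; nothing more can be done
None
```

The job is handed in after about 49 s of robot time, with no verdict returned: four tealights are in the tube (both worktop lights plus two from the drawer), the cap is twisted to its stop with the bar along the red dots, the drawer is shut on the last light, and nothing else was moved.

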